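# Set the T-bolt and clamp the coil

### The arm

A 6-joint arm with a two-finger parallel gripper is mounted at the origin on the work surface. World frame = base frame: x ahead of the robot, y to its left, z up, the work surface at z = 0. Lengths are in mm, angles in degrees, forces in N, time in s.
With the tool pointing down it reaches from about 350 to 950 mm from the base axis. Payload 17.4 kg.
Tool frame: the origin (TCP) lies between the finger pads; the fingertips stand bot.tip_extent ahead of it and the grasp point (between the pads) lies 8 mm behind it (bot.tip_extent is the distance from the TCP to the fingertips, in mm); y points along the fingers, z is the direction in which the jaws open and shut, and the axes are right-handed (so a half turn about y gives the same grasp; the last joint's range is limited). The gripper opens to 93 mm and grips with 3 to 60 N. Pads are 15 mm wide; open, the fingers measure 128 mm over their backs; the gripper's body (75 mm by 188 mm) begins 65 mm behind the grasp point.
Start: joints at [74.782, 6.646, 82.598, -0, 90.757, -2.166], TCP at [152.446, 657.566, 229.646] pointing down, gripper open.
Joint ranges: [-162.19, 162.19], [-47.58, 125.68], [4.15, 143.07], [-65.23, 245.23], [0.69, 171.88], [-170.13, 170.13]. Speed limits (degrees/s): [108.29, 108.29, 127.2, 180, 180, 180].

### API

Orientations are given as [roll, pitch, yaw] about the fixed x, y, z axes, in that order (R = Rz(yaw) Ry(pitch) Rx(roll)).
In Python, from cell import bot, capture, get_calibration, job gives the robot as it stands.
- The arm moves only by the tool servo_tool, never from a script. Its argument "commands" is a list of rows, each an object of numbers: "dx", "dy", "dz": the shift along the tool's x, y, z in m; "rx", "ry", "rz": the turn, a rotation vector about the tool's x, y, z in degrees; "grip": the opening in per cent of the stroke, from 0 (shut) to 100 (fully open). In form: [{"dx": .., "dy": .., "dz": .., "rx": .., "ry": .., "rz": .., "grip": ..}, ...]. A call has 1 to 5 rows; each row shifts and turns the commanded pose from where the row before left it, along the tool's axes as they then stand; what a row does not reach is not made up. A row lasts 1/12 s, in which the tool goes at most 41.7 mm and 7.16 degrees, less where a joint would pass 70% of its speed; a pose out of reach is approached as far as the arm can. A call with a gripper value outside its range is refused whole. The fingers move at their own pace and stop on an object; "newtons" is the grip in N (left out, the last holds). Time passes only in rows, so rows that do not move let the fingers close. It gives the time, the measured TCP pose, the force and the opening at its end, in the units of the state.
- bot.get_obs(): the state, without advancing time (a new reading comes with each control period).
- capture(name): name is "scene" or "top" or "wrist"; returns the picture (384x512x3 uint8, blue, green, red); there is no depth.
- get_calibration(name): a dict with "fx", "fy", "cx", "cy" (pixels), "eye" and "orientation" of the camera in the world. Camera axes: x right, y down, z forward; pixel columns grow to the right and rows downward; lengths in mm; the calibration is good to about 2 mm. A picture is of the moment at which its call begins: read the wrist's pose just before it. get_calibration takes no time and is no camera call; for the wrist camera it gives the pose at the moment of the call.
- job.job_done(): hands the job in, once; it reports no verdict.
The state is a dict: "time": time; "joint_pos": joint angles; "qd": joint speeds; "effort": joint torques, N m; "ee_pos": TCP position; "tool_rot": TCP orientation; "contact_force": force on the tool from outside, world axes, zero at the start; "ft_torque": the same for the moment, N m; "opening": finger opening in mm.
Only numpy, scipy, OpenCV 4.12 (cv2) and the standard library are available. Lean on these libraries where they do the work, as an engineer would, in place of code of your own. Each camera call takes 0.05 s, during which the arm holds its last target. There are 200 camera calls.

### The job

Take the T-bolt with the orange knob nut out of its holder, put its head down into the plate's slot and slide it along, gently, until the bolt stands fully home in the blue strap's fork. Turn the knob clockwise so that the head swings square across under the slot's lips and then tightens: stop about a twelfth of a turn (30 degrees) after you feel it bite, so that the coil is held firmly but the strap is not over-tightened. Let go, and leave the other things where they are.

Things in the scene. Friction and masses are not known exactly. Their poses are not given: they have to be found in the camera images.
- bolt: steel T-bolt, 0.2 kg, upright in a grey holder. Origin: centre of the head's underside; z up the shank, x along the head's long side. Head 30 (x) by 18 (y) by 6 mm thick; two opposite corners are cut away, so in the slot it can turn clockwise (from above) until stopped about 97 degrees from lengthwise, square across. Shank 12 mm diameter; its top has a yellow mark along the head's long side.
- bolt_knob (a point): point on the bolt's axis 72 mm above its origin, about the middle of the round orange knob nut (34 mm diameter, 30 mm high, grip it across in any direction). How far the nut is screwed down at the start differs and is not measured: its underside is 54.9 to 59.8 mm above the bolt's origin.
- bolt_end (a point): top end of the shank, 98 mm above the bolt's origin. Right-hand coarse thread: clockwise brings nut and head together by 14 mm a turn (2.2 mm/rad). The thread drags at 0.05 N m, so turning the knob takes the head round with it until the slot stops the head; after that the nut runs down the thread and draws the head up under the lips. At the bite at least 2 rad of thread are left.
- fixture: aluminium slotted plate, 250 x 120 x 25 mm, fixed. Origin: centre of its underside; x along the slot towards the coil. Slot at y = 0 from x = -100 to +45 mm, closed at both ends: mouth 20 mm wide, lips from z = 17 to 25 mm, below them a space 31.6 mm wide down to a floor at z = 3 mm. Coil in its nest at x = 52 to 98 mm, up to z = 52 mm.
- slot_in (a point): middle of the slot's mouth on the plate's top, 70 mm to -x of the plate's origin: a good place to put the head in, clear of the strap. The head passes the mouth only lengthwise, with 1 mm to spare each side.
- strap: blue clamp strap, 8 mm thick, 50 mm wide, along the slot above the plate, nose on the coil. Origin: on its top face (63 mm above the bench), where the axis of a fully home bolt stands; axes as the plate's. It stands on rubber and gives straight down, 16 N per mm: once nut and head both bear (the bite), a twelfth of a turn adds about 19 N. Clamping force wanted: 8 to 30 N.
- fork_mouth (a point): middle of the strap's fork mouth, on its top face, 48 mm to -x of the strap's origin. Fork 16 mm wide, open to -x, flared over its first 12 mm. The knob must pass above the strap while the head stays below the lips: with the head's underside 9.5 mm above the bench both are clear by at least 1.2 mm.
- holder: grey block, 70 x 55 x 24 mm, fixed, that holds the orange-knobbed bolt at the start; origin under its centre; pocket 32 x 20 mm (x, y), floor 12 mm above the bench, 12 mm deep
- spare: spare T-bolt with the GREY knob, standing in the other holder; leave it
- coil_a: loose wound coil, 46 x 46 mm, 33 mm high, origin under its centre; leave it
- coil_b: same kind of loose coil; leave it
- coil_c: same kind of loose coil; leave it
- flux: clear squeeze bottle, green cap, 48 mm across, 130 mm high, origin under its centre; leave it
- varnish: amber bottle, orange cap, 64 mm across, 140 mm high, origin under its centre; leave it
- driver: screwdriver lying on the bench; leave it
Things that resemble listed ones, but are neither listed nor needed, are in the scene too. Leave any purple or turquoise look-alike of the bolt alone.

How it is judged (in metres and radians):
On the way, in this order (a step that is already met when the one before it is completed fails the run):
1. the head is below the slot's lips, lengthwise, and the bolt stands home in the fork (x of bolt in the frame of strap between -0.005 and 0.005 m and y of bolt in the frame of fixture between -0.004 and 0.004 m and z of bolt in the frame of fixture between 0.001 and 0.0125 m and angle between bolt's own z axis and vertical below 0.12 rad and not (angle between the y axis of bolt and the x axis of fixture, either way round below 1.2 rad)), for 0.1 s.
2. the head is turned square across the slot, under the lips, the bolt still home (x of bolt in the frame of strap between -0.005 and 0.005 m and y of bolt in the frame of fixture between -0.004 and 0.004 m and z of bolt in the frame of fixture between 0.001 and 0.0125 m and angle between bolt's own z axis and vertical below 0.12 rad and angle between the y axis of bolt and the x axis of fixture, either way round below 0.26 rad), for 0.1 s.
At the end, for the whole second after the job is handed in: the bolt is upright, within 5 mm of fully home in the strap's fork, its head under the lips and within 15 degrees of square across the slot, the nut clamping the strap with 8 to 30 N, released and at rest; the other loose things where they were (all of step 2 and contact force between bolt and strap between 8 and 30 N and linear speed of bolt below 0.01 m/s and contact force between bolt and the fingers below 0.1 N); the robot touches nothing.
It fails at once if the bolt or nut loads the strap with more than 45 N (shoved or over-tightened) (contact force between bolt and strap above 45 N).
It fails at once if the bolt is forced on the plate with more than 60 N (contact force between bolt and fixture above 60 N).
It fails at once if another loose thing is moved by more than 20 mm (distance of any of spare, coil_a, coil_b, coil_c, flux, varnish, driver from where it was at the start of the episode above 0.02 m).
It also fails if it takes over 72 s, if anything falls off the work surface, if the arm or the gripper's body presses on something with over 40 N, if the wrist force passes 120 N, or if a joint passes its speed limit or range.

## Working session

There is one attempt and no reset: what is moved stays moved. The work goes in short steps, Python scripts to look and compute and a tool call to move; the robot and the scene stay as the last step left them, time stands still between calls to the robot, and variables do not carry over. Pictures are saved under pics/ and viewed, about 8 in all and at most 12, crops included, and the job is handed in when it is done.

Besides the shell and the picture viewer there is one more tool, called after "Emit:" as a command line: name --argument value ..., lists and objects as JSON in quotes. servo_tool: Moves the arm, as the interface text tells. Its arguments: {"type":"object","properties":{"commands":{"type":"array"},"newtons":{"type":"number"}},"required":["commands"]}

```bash
mkdir -p pics; ls; python3 - <<'E'
from cell import bot, capture, get_calibration
import cv2
print(bot.get_obs(), bot.tip_extent)
for n in("scene","top"):
    im=capture(n); cv2.imwrite(f"pics/{n}0.png",im); print(get_calibration(n))
a=cv2.imread("pics/scene0.png");b=cv2.imread("pics/top0.png")
cv2.imwrite("pics/both.png",cv2.resize(b,(800,600),interpolation=cv2.INTER_CUBIC))
E
```

```text
pics
{'time': 0.0, 'joint_pos': array([ 7.47808066e+01,  6.67633375e+00,  8.26360788e+01, -3.68435768e-05,
        9.07561411e+01, -2.16613627e+00]), 'qd': array([-4.41159196e-02,  1.03171282e-01, -6.01559182e-02,  9.63407136e-06,
        1.06750947e-01, -2.79205328e-02]), 'effort': array([-3.66715947e-03, -7.21253657e+01, -6.22610879e+01,  7.78756128e-02,
        2.37338338e-02, -3.04078230e-05]), 'ee_pos': array([152.41411914, 657.37288891, 228.87556585]), 'tool_rot': array([-9.00685060e+01,  2.55431979e-03, -1.30530592e+01]), 'contact_force': array([-0.20699544,  1.03033725,  0.73278598]), 'ft_torque': array([ 0.02618633, -0.02972074,  0.054378  ]), 'opening': 92.84982619260941} 11.0
{'fx': 389.93013615345984, 'fy': 389.93013615345984, 'cx': 262.2551597098165, 'cy': 192.69524259051428, 'eye': array([1195.8692138 , -477.27750726,  782.2415928 ]), 'orientation': array([-131.47425799,    1.05031601,   54.63863237])}
{'fx': 368.50299358316045, 'fy': 368.50299358316045, 'cx': 254.97179667280173, 'cy': 195.32539634651212, 'eye': array([ 358.26215431,  -43.53113658, 1291.93827976]), 'orientation': array([-1.71264460e+02, -3.40841654e-02, -8.92786710e+01])}
```

View pics/both.png

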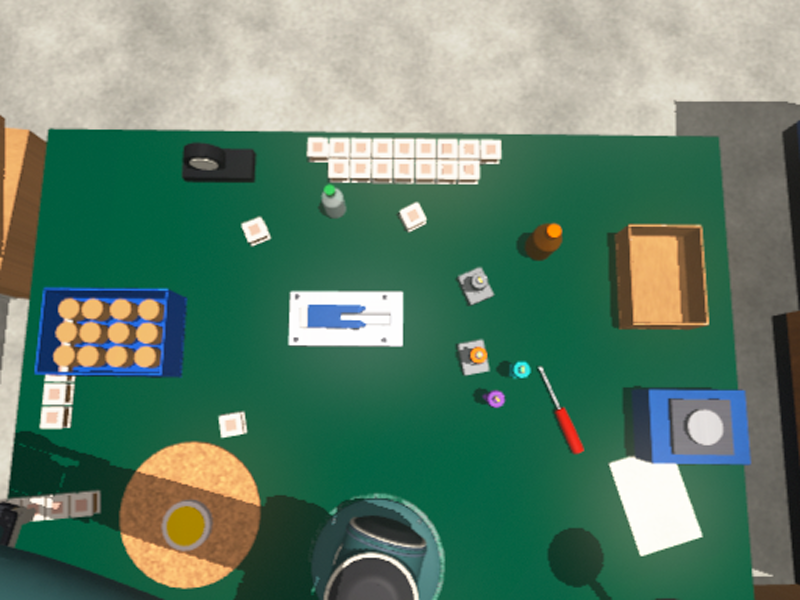

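View pics/scene0.png

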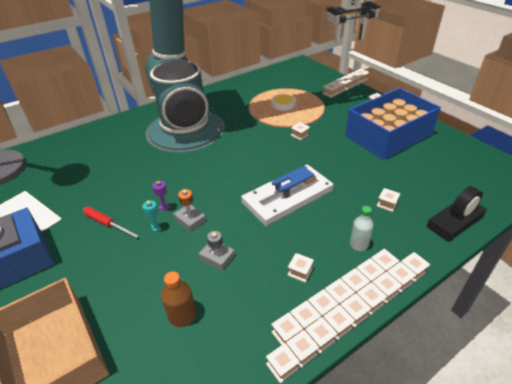

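Top view in 800x600 pixels. Knob candidates are orange at (477,355) in the grey holder (the target), grey spare at (478,281), turquoise at (521,369), purple at (496,399) and the varnish's orange cap at (553,231). The plate is centred at (346,319) and its fork opens to the right.

```bash
cat > h.py <<'E'
import numpy as np, cv2
from scipy.spatial.transform import Rotation as R
from cell import bot, capture, get_calibration
def rot(e): return R.from_euler('xyz',e,degrees=True).as_matrix()
def ray(c,u,v):
    d=rot(c['orientation'])@np.array([(u-c['cx'])/c['fx'],(v-c['cy'])/c['fy'],1]); return np.array(c['eye']),d/np.linalg.norm(d)
def onz(c,p,z):
    e,d=ray(c,*p); return e+d*(z-e[2])/d[2]
def proj(c,P):
    q=rot(c['orientation']).T@(np.array(P,float)-c['eye']); return np.array([c['cx']+c['fx']*q[0]/q[2],c['cy']+c['fy']*q[1]/q[2]])
def tri(rs):
    A=sum(np.eye(3)-np.outer(d,d) for e,d in rs); b=sum((np.eye(3)-np.outer(d,d))@e for e,d in rs); return np.linalg.solve(A,b)
def hsv(im,lo,hi): return cv2.inRange(cv2.cvtColor(im,cv2.COLOR_BGR2HSV),np.array(lo),np.array(hi))
def blobs(m,amin=15):
    cs,_=cv2.findContours(m,cv2.RETR_EXTERNAL,cv2.CHAIN_APPROX_NONE)
    return sorted([c for c in cs if cv2.contourArea(c)>=amin],key=cv2.contourArea,reverse=True)
def cen(c):
    m=cv2.moments(c); return np.array([m['m10'],m['m01']])/m['m00']
E
python3 - <<'E'
from h import *
ct,cs=get_calibration('top'),get_calibration('scene')
t,s=cv2.imread('pics/top0.png'),cv2.imread('pics/scene0.png')
for n,im in(('top',t),('scene',s)):
    print(n,'orange',[(cen(c).round(1),cv2.contourArea(c)) for c in blobs(hsv(im,(5,190,120),(17,255,255)),20)][:8])
    print(n,'blue',[(cen(c).round(1),cv2.contourArea(c),cv2.minAreaRect(c)) for c in blobs(hsv(im,(100,120,60),(120,255,255)),60)][:6])
m=hsv(t,(0,0,170),(180,40,255)); m[:, :150]=0; m[:150]=0; m[250:]=0; m[:,290:]=0
m=cv2.morphologyEx(m,cv2.MORPH_CLOSE,np.ones((5,5)))
c=blobs(m,500)[0]; r=cv2.minAreaRect(c); print(r)
B=np.array([onz(ct,p,25)[:2] for p in cv2.boxPoints(r)]); print(B.round(1),B.mean(0),np.linalg.norm(np.diff(B,axis=0),axis=1))
crop=lambda im,x,y,w=60,h=60: cv2.resize(im[y-h:y+h,x-w:x+w],(400,400),interpolation=cv2.INTER_CUBIC)
cv2.imwrite('pics/crop1.png',np.hstack([crop(t,305,215,45,45),crop(s,190,205,45,45)]))
E
```

```text
top orange [(array([354.3, 150.1]), 88.5)]
top blue [(array([ 70.5, 212.3]), 5072.0, ((70.5, 212.0), (56.0, 97.0), 90.0)), (array([446.5, 272.4]), 2876.0, ((442.0, 273.0), (48.0, 74.0), 90.0)), (array([211.7, 201.9]), 356.0, ((215.0, 202.0), (14.0, 36.0), 90.0))]
scene orange []
scene blue [(array([391.1, 122.5]), 4274.5, ((392.0000915527344, 120.99998474121094), (60.821044921875, 96.59813690185547), 63.43495178222656)), (array([ 24. , 251.6]), 2228.5, ((14.938138961791992, 246.86083984375), (63.459136962890625, 59.905426025390625), 66.03751373291016)), (array([32.9, 43.8]), 944.5, ((32.917640686035156, 43.62940979003906), (15.076668739318848, 70.50241088867188), 77.47119140625)), (array([494.8, 139. ]), 536.5, ((494.4000549316406, 137.70001220703125), (44.274147033691406, 16.099689483642578), 26.56505012512207)), (array([294. , 177.2]), 361.0, ((292.4000244140625, 178.30001831054688), (14.310833930969238, 38.9075813293457), 63.43495178222656)), (array([ 5.3, 89.1]), 277.5, ((2.0456223487854004, 85.31204223632812), (36.730621337890625, 13.592745780944824), 64.98310089111328))]
((221.0, 203.5), (35.0, 72.0), 90.0)
[[582.8 202.9]
 [586.  -48.5]
 [463.6 -49.9]
 [460.5 197.8]] [523.21408632  75.5603935 ] [251.39582952 122.34497273 247.76619043]
```

View pics/crop1.png

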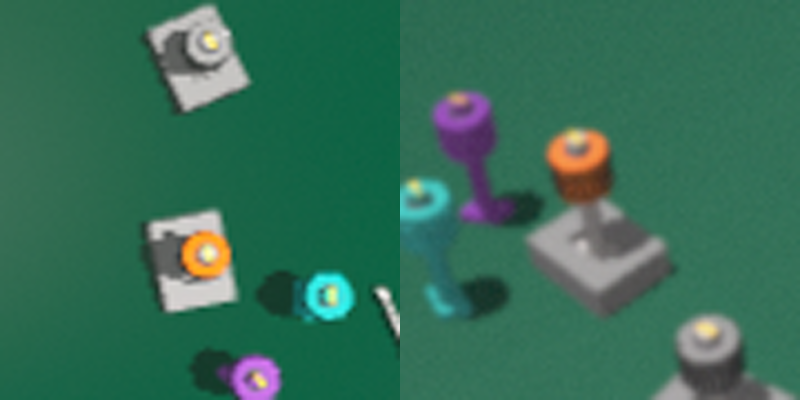

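The crop shows the orange-knobbed bolt in its grey holder, at top px ≈(306,227) and scene px ≈(185,196). The purple and turquoise ones stand free on the bench. The choice is clear.

```bash
python3 - <<'E'
from h import *
ct,cs=get_calibration('top'),get_calibration('scene')
t,s=cv2.imread('pics/top0.png'),cv2.imread('pics/scene0.png')
def loc(im,p,w=14,lo=(4,130,120),hi=(22,255,255)):
    m=hsv(im,lo,hi); k=np.zeros_like(m); x,y=p; k[y-w:y+w,x-w:x+w]=255
    c=blobs(m&k,10)[0]; return c
a=loc(t,(306,227)); b=loc(s,(185,196)); pa,_=cv2.minEnclosingCircle(a); pb=cv2.minAreaRect(b)[0]
print(pa,pb,cen(a),cen(b))
P=tri([ray(ct,*pa),ray(cs,*pb)]);print('knob',P, proj(ct,P),proj(cs,P)); print(onz(ct,pa,97))
# holder
m=hsv(t,(0,0,90),(180,45,235)); k=np.zeros_like(m); k[210:250,285:320]=255
c=blobs((m&k)|hsv(t,(4,100,120),(22,255,255))&k)[0]; r=cv2.minAreaRect(c); B=np.array([onz(ct,p,24)[:2] for p in cv2.boxPoints(r)])
d=np.diff(B,axis=0);print('holder',r,B.mean(0),[(np.linalg.norm(x).round(1),np.degrees(np.arctan2(x[1],x[0])).round(1)) for x in d])
# strap blue
c=loc(t,(211,202),40,(100,120,60),(125,255,255)); r=cv2.boundingRect(c);print('strap',r,[onz(ct,p,63)[:2].round(1) for p in((r[0],r[1]+r[3]/2),(r[0]+r[2],r[1]+r[3]/2))])
E
```

```text
(305.7894592285156, 226.6052703857422) (184.6699981689453, 194.69000244140625) [305.77634409 226.75698925] [184.82428941 195.06459948]
knob [ 441.12757854 -208.40904418   97.52253861] [306.00240584 226.70089966] [184.95627655 194.67060868]
[ 441.46448668 -207.79410095   97.        ]
holder ((302.826904296875, 228.13462829589844), (20.592193603515625, 17.25821876525879), 78.69007110595703) [ 441.31985209 -207.60339314] [(np.float64(59.7), np.float64(-78.0)), (np.float64(70.4), np.float64(-169.2)), (np.float64(59.3), np.float64(101.9))]
strap (197, 195, 37, 15) [array([520.2, 152.8]), array([521.8,  28.3])]
```

Emit:
servo_tool --commands '[{"dx":0.04,"dy":0,"dz":-0.01,"grip":60},{"dx":0.04,"dz":-0.01,"grip":60},{"dx":0.04,"dz":-0.01,"grip":60},{"dx":0.037,"dz":-0.018,"grip":60},{"dx":0.033,"dz":-0.024,"grip":60}]' --newtons 30

```text
$.commands[0]: bad value
```

Emit:
servo_tool --commands '[{"dx":0.038,"dy":0.0,"dz":-0.016,"rx":0.0,"ry":0.0,"rz":0.0,"grip":60.0},{"dx":0.038,"dy":0.0,"dz":-0.016,"rx":0.0,"ry":0.0,"rz":0.0,"grip":60.0}]' --newtons 30

```text
time: 0.27
ee_pos: [218.7, 609.1, 228.8]
tool_rot: [-90.1, 0.0, -12.9]
contact_force: [-0.2, 0.4, 0.1]
opening: 84.2
```

Emit:
servo_tool --commands '[{"dx":0.0266,"dy":0.0,"dz":-0.0256,"rx":0.0,"ry":0.0,"rz":0.0,"grip":60.0},{"dx":0.0266,"dy":0.0,"dz":-0.0256,"rx":0.0,"ry":0.0,"rz":0.0,"grip":60.0},{"dx":0.0266,"dy":0.0,"dz":-0.0256,"rx":0.0,"ry":0.0,"rz":0.0,"grip":60.0},{"dx":0.0266,"dy":0.0,"dz":-0.0256,"rx":0.0,"ry":0.0,"rz":0.0,"grip":60.0},{"dx":0.0266,"dy":0.0,"dz":-0.0256,"rx":0.0,"ry":0.0,"rz":0.0,"grip":60.0}]'

```text
time: 0.68
ee_pos: [320.4, 452.8, 229.3]
tool_rot: [-90.0, 0.0, -13.0]
contact_force: [1.0, 0.4, 0.2]
opening: 56.4
```

Emit:
servo_tool --commands '[{"dx":0.0266,"dy":0.0,"dz":-0.0256,"rx":0.0,"ry":0.0,"rz":0.0,"grip":60.0},{"dx":0.0266,"dy":0.0,"dz":-0.0256,"rx":0.0,"ry":0.0,"rz":0.0,"grip":60.0},{"dx":0.0266,"dy":0.0,"dz":-0.0256,"rx":0.0,"ry":0.0,"rz":0.0,"grip":60.0},{"dx":0.0266,"dy":0.0,"dz":-0.0256,"rx":0.0,"ry":0.0,"rz":0.0,"grip":60.0},{"dx":0.0266,"dy":0.0,"dz":-0.0256,"rx":0.0,"ry":0.0,"rz":0.0,"grip":60.0}]'

```text
time: 1.1
ee_pos: [421.1, 298.1, 229.5]
tool_rot: [-90.0, -0.0, -13.0]
contact_force: [1.3, 0.8, -0.5]
opening: 55.9
```

Emit:
servo_tool --commands '[{"dx":0.0104,"dy":0.0,"dz":-0.0377,"rx":0.0,"ry":0.0,"rz":0.0,"grip":60.0},{"dx":0.0104,"dy":0.0,"dz":-0.0377,"rx":0.0,"ry":0.0,"rz":0.0,"grip":60.0},{"dx":0.0104,"dy":0.0,"dz":-0.0377,"rx":0.0,"ry":0.0,"rz":0.0,"grip":60.0},{"dx":0.0104,"dy":0.0,"dz":-0.0377,"rx":0.0,"ry":0.0,"rz":0.0,"grip":60.0},{"dx":0.0104,"dy":0.0,"dz":-0.0377,"rx":0.0,"ry":0.0,"rz":0.0,"grip":60.0}]'

```text
time: 1.52
ee_pos: [428.1, 102.7, 229.5]
tool_rot: [-90.0, -0.0, -13.0]
contact_force: [0.2, 0.5, 0.6]
opening: 55.8
```

Emit:
servo_tool --commands '[{"dx":0.0104,"dy":0.0,"dz":-0.0377,"rx":0.0,"ry":0.0,"rz":0.0,"grip":60.0},{"dx":0.0104,"dy":0.0,"dz":-0.0377,"rx":0.0,"ry":0.0,"rz":0.0,"grip":60.0},{"dx":0.0104,"dy":0.0,"dz":-0.0377,"rx":0.0,"ry":0.0,"rz":0.0,"grip":60.0},{"dx":0.0104,"dy":0.0,"dz":-0.0377,"rx":0.0,"ry":0.0,"rz":0.0,"grip":60.0},{"dx":0.0104,"dy":0.0,"dz":-0.0377,"rx":0.0,"ry":0.0,"rz":0.0,"grip":60.0}]'

```text
time: 1.93
ee_pos: [436.1, -92.9, 229.6]
tool_rot: [-90.0, -0.0, -13.1]
contact_force: [0.6, 0.4, 0.8]
opening: 55.9
```

```bash
python3 - <<'E'
from h import *
o=bot.get_obs(); print(o['ee_pos'],o['tool_rot'],o['joint_pos'],get_calibration('wrist'))
im=capture('wrist'); cv2.imwrite('pics/w1.png',im); np.save('c1.npy',get_calibration('wrist'),allow_pickle=True)
E
```

```text
[436.14854202 -92.88303491 229.63931719] [-9.00001337e+01 -1.70241543e-02 -1.30541619e+01] [-1.53007578e+01 -2.29473443e+01  1.09130214e+02  5.34944414e-04
  9.38001144e+01 -9.22465604e+01] {'fx': 341.8869555781599, 'fy': 341.8869555781599, 'cx': 255.55784376613394, 'cy': 189.85709755242388, 'eye': array([367.13891081, -78.45545618, 384.58158054]), 'orientation': array([1.65318573e+02, 2.30018537e-02, 7.69282554e+01])}
```

View pics/w1.png

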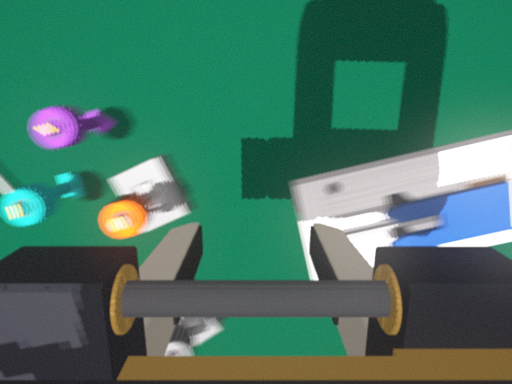

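The wrist picture shows the orange knob at (123,218), with the spare at (180,345) and the plate at the right. I'll move over the bolt and measure its mark and position from there.

Emit:
servo_tool --commands '[{"dx":0.005,"dy":0.0,"dz":-0.037,"rx":0.0,"ry":0.0,"rz":0.0,"grip":60.0},{"dx":0.005,"dy":0.0,"dz":-0.037,"rx":0.0,"ry":0.0,"rz":0.0,"grip":60.0},{"dx":0.005,"dy":0.0,"dz":-0.035,"rx":0.0,"ry":-6.7,"rz":0.0,"grip":60.0},{"dx":0.0,"dy":0.0,"dz":0.0,"rx":0.0,"ry":-6.7,"rz":0.0,"grip":60.0},{"dx":0.0,"dy":0.0,"dz":0.0,"rx":0.0,"ry":-6.7,"rz":0.0,"grip":60.0}]'

```text
time: 2.4
ee_pos: [426.3, -201.3, 229.1]
tool_rot: [-90.0, 0.1, 7.0]
contact_force: [0.6, 1.1, 0.1]
opening: 56.2
```

```bash
cat > k.py <<'E'
from h import *
import sys
o=bot.get_obs(); c=get_calibration('wrist'); im=capture('wrist'); cv2.imwrite('pics/'+sys.argv[1],im)
print(o['ee_pos'],o['tool_rot'],o['joint_pos'].round(1))
m=hsv(im,(4,130,120),(22,255,255)); b=blobs(m,100)[:3]; print([(cen(x).round(1),cv2.boundingRect(x)) for x in b])
E
python3 - <<'E'
import sys; sys.argv=['','w2.png']; exec(open('k.py').read())
import pickle; pickle.dump(c,open('c2.pkl','wb'))
cv2.imwrite('pics/w2c.png',cv2.resize(im[90:290,130:380],(800,640))[:600])
E
```

```text
[ 426.3122632  -201.32808747  229.12775475] [-8.99684544e+01  5.15719259e-02  7.03239890e+00] [ -28.4  -19.4  106.6   -0.    92.9 -125.4]
[(array([329.3, 366.5]), (118, 349, 394, 31)), (array([246.4, 198.4]), (227, 175, 39, 44)), (array([120.3, 299.9]), (110, 265, 28, 70))]
```

View pics/w2c.png

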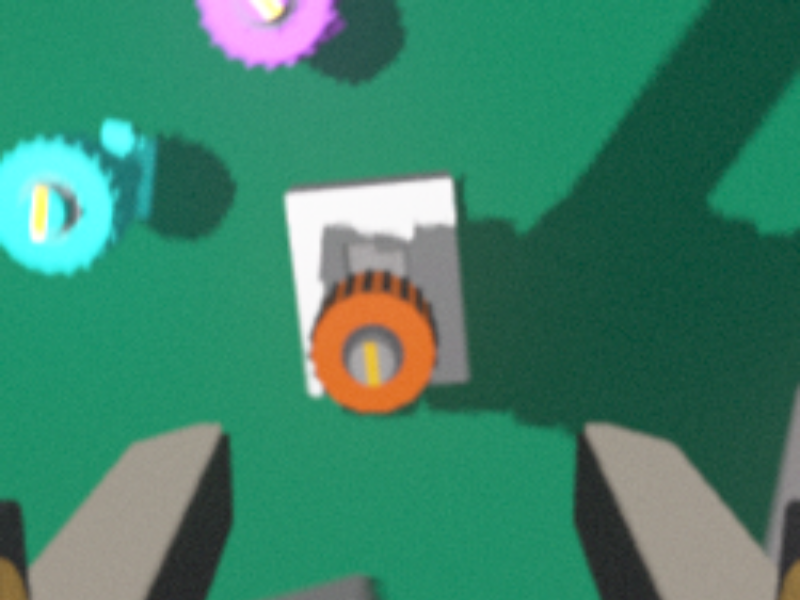

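```bash
python3 - <<'E'
from h import *; import pickle
c=pickle.load(open('c2.pkl','rb')); im=cv2.imread('pics/w2.png'); ct=get_calibration('top')
f=lambda p:np.array(p)/3.2+[130,90]
yaw=lambda a,b:np.degrees(np.arctan2(*(b-a)[1::-1]))%180
m=hsv(im,(20,110,120),(35,255,255)); m[:,:225]=0; m[:,270:]=0; m[:190]=0; m[225:]=0
ys,xs=np.nonzero(m); print(len(xs))
v=cv2.fitLine(np.float32(np.c_[xs,ys]),cv2.DIST_L2,0,.01,.01).ravel(); mc=np.array([xs.mean(),ys.mean()])
a,b=onz(c,v[2:]-8*v[:2],110),onz(c,v[2:]+8*v[:2],110); print('mark yaw',yaw(a,b),mc,onz(c,mc,110))
for p,q in(((286,192),(312,397)),((452,178),(468,380))): 
    A,B=onz(c,f(p),24),onz(c,f(q),24);print('edge',A,B,yaw(A,B),np.linalg.norm(A-B))
A,B=onz(c,f((286,192)),24),onz(c,f((452,178)),24); print(yaw(A,B),np.linalg.norm(A-B))
p=f((373,350)); print('disc',onz(c,p,99))
print('tri',tri([ray(c,*p),ray(ct,305.9,226.7)]))
print('eye',c['eye'],c['orientation'])
E
```

```text
46
mark yaw 11.849182470040772 [245.7173913 202.7826087] [ 439.14688766 -209.38007871  110.        ]
edge [ 410.75956864 -243.08639326   24.        ] [ 480.6046705  -227.32784801   24.        ] 12.714263550303095 71.60076816900342
edge [ 399.48732439 -189.31263234   24.        ] [ 467.88365116 -174.52012587   24.        ] 12.20375907562446 69.97768046258962
101.83911712080133 54.94252318423489
disc [ 439.31897189 -208.92973569   99.        ]
tri [ 441.53167719 -208.88934363   91.46405355]
eye [ 356.19904869 -211.29993411  384.12859869] [ 1.65403992e+02 -1.83913800e-03  9.70154897e+01]
```

Emit:
servo_tool --commands '[{"dx":0.0127,"dy":0.0,"dz":-0.0093,"rx":0.0,"ry":0.0,"rz":0.0,"grip":60.0},{"dx":0.0,"dy":0.03,"dz":0.0,"rx":0.0,"ry":0.0,"rz":0.0,"grip":60.0},{"dx":0.0,"dy":0.04,"dz":0.0,"rx":0.0,"ry":0.0,"rz":0.0,"grip":60.0},{"dx":0.0,"dy":0.035,"dz":0.0,"rx":0.0,"ry":0.0,"rz":0.0,"grip":60.0},{"dx":0.0,"dy":0.025,"dz":0.0,"rx":0.0,"ry":0.0,"rz":0.0,"grip":60.0}]'

```text
time: 2.87
ee_pos: [439.6, -206.5, 96.3]
tool_rot: [-89.9, 0.1, 6.7]
contact_force: [-0.5, -0.8, 0.4]
opening: 56.1
```

Emit:
servo_tool --commands '[{"dx":0.0,"dy":0.015,"dz":0.0,"rx":0.0,"ry":0.0,"rz":0.0,"grip":60.0},{"dx":0.0,"dy":0.0,"dz":0.0,"rx":0.0,"ry":0.0,"rz":0.0,"grip":60.0}]'

```text
time: 3.03
ee_pos: [439.1, -206.3, 81.0]
tool_rot: [-89.8, 0.2, 6.8]
contact_force: [0.1, 0.5, -0.6]
opening: 55.9
```

```bash
python3 k.py w3.png; python3 -c "
import cv2;im=cv2.imread('pics/w3.png');cv2.imwrite('pics/w3.png',im)"
```

```text
[ 439.09738167 -206.26438177   81.01361944] [-89.82767885   0.24729036   6.76311701] [ -28.2  -12.8  115.3   -0.    77.8 -124.9]
[(array([329.8, 366.5]), (118, 349, 394, 31)), (array([250.7, 250.1]), (212, 213, 78, 68)), (array([120.3, 300. ]), (110, 265, 28, 70))]
```

View pics/w3.png

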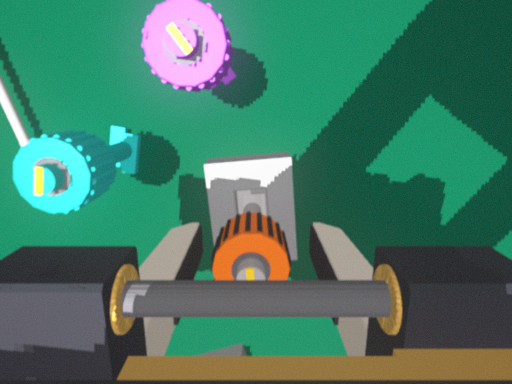

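Emit:
servo_tool --commands '[{"dx":0.001,"dy":-0.003,"dz":-0.0025,"rx":0.0,"ry":0.0,"rz":0.0,"grip":60.0},{"dx":0.0,"dy":0.0,"dz":0.0,"rx":0.0,"ry":0.0,"rz":0.0,"grip":60.0},{"dx":0.0,"dy":0.0,"dz":0.0,"rx":0.0,"ry":0.0,"rz":0.0,"grip":60.0}]'

```text
time: 3.33
ee_pos: [442.6, -210.2, 89.4]
tool_rot: [-90.1, -0.1, 6.9]
contact_force: [0.0, 0.9, 0.4]
opening: 55.5
```

Emit:
servo_tool --commands '[{"dx":0.0,"dy":0.0,"dz":0.0,"rx":0.0,"ry":0.0,"rz":0.0,"grip":20.0},{"dx":0.0,"dy":0.0,"dz":0.0,"rx":0.0,"ry":0.0,"rz":0.0,"grip":20.0},{"dx":0.0,"dy":0.0,"dz":0.0,"rx":0.0,"ry":0.0,"rz":0.0,"grip":20.0},{"dx":0.0,"dy":0.0,"dz":0.0,"rx":0.0,"ry":0.0,"rz":0.0,"grip":20.0},{"dx":0.0,"dy":0.0,"dz":0.0,"rx":0.0,"ry":0.0,"rz":0.0,"grip":20.0}]' --newtons 30

```text
time: 3.75
ee_pos: [441.9, -209.7, 87.7]
tool_rot: [-90.0, -0.0, 6.9]
contact_force: [-0.3, 0.5, 0.9]
opening: 33.5
```

The knob is gripped with the jaws 33.5 mm apart. Next I lift it, carry it to above slot_in and turn clockwise to line the head up with the slot.

Emit:
servo_tool --commands '[{"dx":0.0,"dy":-0.012,"dz":0.0,"rx":0.0,"ry":0.0,"rz":0.0,"grip":20.0},{"dx":0.0,"dy":-0.025,"dz":0.0,"rx":0.0,"ry":0.0,"rz":0.0,"grip":20.0},{"dx":0.0,"dy":-0.035,"dz":0.0,"rx":0.0,"ry":0.0,"rz":0.0,"grip":20.0},{"dx":0.0,"dy":-0.03,"dz":0.0,"rx":0.0,"ry":0.0,"rz":0.0,"grip":20.0},{"dx":0.0,"dy":-0.018,"dz":0.0,"rx":0.0,"ry":0.0,"rz":0.0,"grip":20.0}]'

```text
time: 4.17
ee_pos: [442.2, -210.0, 211.9]
tool_rot: [-90.1, -0.1, 6.9]
contact_force: [-0.2, -0.2, -1.3]
opening: 33.2
```

Emit:
servo_tool --commands '[{"dx":0.0088,"dy":0.0,"dz":0.017,"rx":0.0,"ry":0.0,"rz":0.0,"grip":20.0},{"dx":0.016,"dy":0.0,"dz":0.0305,"rx":0.0,"ry":0.0,"rz":0.0,"grip":20.0},{"dx":0.018,"dy":0.0,"dz":0.0345,"rx":0.0,"ry":0.0,"rz":0.0,"grip":20.0},{"dx":0.018,"dy":0.0,"dz":0.0345,"rx":0.0,"ry":0.0,"rz":0.0,"grip":20.0},{"dx":0.018,"dy":0.0,"dz":0.0345,"rx":0.0,"ry":0.0,"rz":0.0,"grip":20.0}]'

```text
time: 4.58
ee_pos: [502.1, -48.8, 208.6]
tool_rot: [-90.0, -0.0, 6.9]
contact_force: [0.8, -1.2, -1.6]
opening: 33.2
```

Emit:
servo_tool --commands '[{"dx":0.016,"dy":0.0,"dz":0.0305,"rx":0.0,"ry":0.0,"rz":0.0,"grip":20.0},{"dx":0.0118,"dy":0.0,"dz":0.022,"rx":0.0,"ry":0.0,"rz":0.0,"grip":20.0},{"dx":0.0,"dy":0.0,"dz":0.0,"rx":0.0,"ry":5.4,"rz":0.0,"grip":20.0},{"dx":0.0,"dy":0.0,"dz":0.0,"rx":0.0,"ry":7.0,"rz":0.0,"grip":20.0},{"dx":0.0,"dy":0.0,"dz":0.0,"rx":0.0,"ry":7.0,"rz":0.0,"grip":20.0}]'

```text
time: 5.0
ee_pos: [523.3, 5.7, 208.2]
tool_rot: [-90.0, 0.0, -12.8]
contact_force: [-0.3, 0.4, -2.3]
opening: 33.4
```

Emit:
servo_tool --commands '[{"dx":0.0,"dy":0.0,"dz":0.0,"rx":0.0,"ry":7.0,"rz":0.0,"grip":20.0},{"dx":0.0,"dy":0.0,"dz":0.0,"rx":0.0,"ry":7.0,"rz":0.0,"grip":20.0},{"dx":0.0,"dy":0.0,"dz":0.0,"rx":0.0,"ry":7.0,"rz":0.0,"grip":20.0},{"dx":0.0,"dy":0.0,"dz":0.0,"rx":0.0,"ry":7.0,"rz":0.0,"grip":20.0},{"dx":0.0,"dy":0.0,"dz":0.0,"rx":0.0,"ry":7.0,"rz":0.0,"grip":20.0}]'

```text
time: 5.42
ee_pos: [523.2, 5.0, 208.4]
tool_rot: [-90.0, -0.0, -47.9]
contact_force: [0.2, -0.2, -2.2]
opening: 33.4
```

Emit:
servo_tool --commands '[{"dx":0.0,"dy":0.0,"dz":0.0,"rx":0.0,"ry":7.0,"rz":0.0,"grip":20.0},{"dx":0.0,"dy":0.0,"dz":0.0,"rx":0.0,"ry":7.0,"rz":0.0,"grip":20.0},{"dx":0.0,"dy":0.0,"dz":0.0,"rx":0.0,"ry":7.0,"rz":0.0,"grip":20.0},{"dx":0.0,"dy":0.0,"dz":0.0,"rx":0.0,"ry":7.0,"rz":0.0,"grip":20.0},{"dx":0.0,"dy":0.0,"dz":0.0,"rx":0.0,"ry":7.0,"rz":0.0,"grip":20.0}]'

```text
time: 5.83
ee_pos: [523.2, 5.0, 208.4]
tool_rot: [-90.0, -0.0, -82.9]
contact_force: [0.4, -0.9, -2.3]
opening: 33.6
```

Emit:
servo_tool --commands '[{"dx":0.0,"dy":0.0,"dz":0.0,"rx":0.0,"ry":5.0,"rz":0.0,"grip":20.0},{"dx":0.0,"dy":0.0,"dz":0.0,"rx":0.0,"ry":0.0,"rz":0.0,"grip":20.0},{"dx":0.0,"dy":0.0,"dz":0.0,"rx":0.0,"ry":0.0,"rz":0.0,"grip":20.0},{"dx":0.0,"dy":0.0,"dz":0.0,"rx":0.0,"ry":0.0,"rz":0.0,"grip":20.0}]'

```text
time: 6.17
ee_pos: [523.2, 5.0, 208.0]
tool_rot: [-90.0, -0.0, -87.3]
contact_force: [0.0, -0.2, -1.5]
opening: 33.6
```

```bash
python3 - <<'E'
import sys; sys.argv=['','w4.png']; exec(open('k.py').read())
import pickle; pickle.dump(c,open('c4.pkl','wb')); print(c)
E
```

```text
[523.24709907   5.02094602 207.97902149] [-8.99936679e+01 -4.67959780e-03 -8.73274763e+01] [ -2.2 -12.2 102.7  -0.   89.4  -4.9]
[(array([255.3, 248.9]), (220, 223, 72, 56))]
{'fx': 341.8869555781599, 'fy': 341.8869555781599, 'cx': 255.55784376613394, 'cy': 189.85709755242388, 'eye': array([519.00624206,  73.42128726, 362.91366912]), 'orientation': array([ 1.65330227e+02, -1.95364312e-02,  2.65701541e+00])}
```

View pics/w4.png

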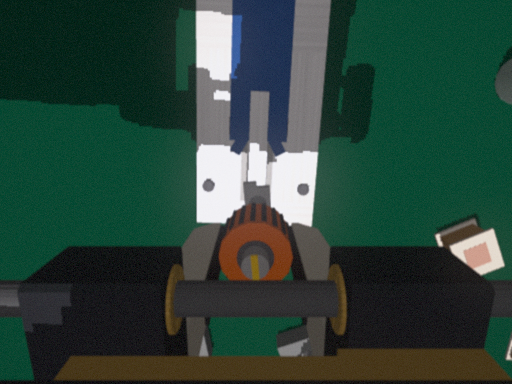

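```bash
cat > pl.py <<'E'
from h import *
def plate(im,c,rows):
    H=cv2.cvtColor(im,cv2.COLOR_BGR2HSV).astype(int)
    green=(H[...,0]>55)&(H[...,0]<98)&(H[...,1]>100)
    blue=(H[...,0]>100)&(H[...,0]<130)&(H[...,1]>110)
    out={k:[] for k in('PL','PR','SL','SR','FL','FR')}
    for r in rows:
        x=255 if not green[r,255] else 262
        g=np.nonzero(green[r])[0]; l=g[g<x]; h=g[g>x]
        if len(l) and len(h): out['PL'].append((l[-1]+.5,r)); out['PR'].append((h[0]-.5,r))
        b=np.nonzero(blue[r])[0]; b=b[(b>180)&(b<340)]
        if len(b)>15:
            out['SL'].append((b[0]-.5,r)); out['SR'].append((b[-1]+.5,r))
            gap=np.nonzero(np.diff(b)>8)[0]
            if len(gap): i=gap[np.argmax(np.diff(b)[gap])]; out['FL'].append((b[i]+.5,r)); out['FR'].append((b[i+1]-.5,r))
    return out
def line(pts,c,z):
    P=np.array([onz(c,p,z)[:2] for p in pts]); p=np.polyfit(P[:,1],P[:,0],1)
    for _ in range(3):
        e=P[:,0]-np.polyval(p,P[:,1]); k=abs(e)<max(.8,1.5*np.median(abs(e))); p=np.polyfit(P[k,1],P[k,0],1)
    return p,90-np.degrees(np.arctan(p[0])),k.sum(),P
E
python3 - <<'E'
from pl import *; import pickle
c=pickle.load(open('c4.pkl','rb')); im=cv2.imread('pics/w4.png')
o=plate(im,c,range(4,215))
for k,z in(('PL',25),('PR',25),('SL',63),('SR',63),('FL',63),('FR',63)):
    p,y,n,P=line(o[k],c,z); print(k,len(o[k]),n,'x@y=5',round(np.polyval(p,5),1),'x@75',round(np.polyval(p,75),1),'yaw',round(y,2),'yrange',P[:,1].min().round(1),P[:,1].max().round(1),o[k][-1])
m=hsv(im,(20,110,90),(35,255,255)); m[:,:235]=0; m[:,275:]=0; m[:240]=0; m[281:]=0
ys,xs=np.nonzero(m); v=cv2.fitLine(np.float32(np.c_[xs,ys]),cv2.DIST_L2,0,.01,.01).ravel()
a,b=onz(c,v[2:]-8*v[:2],230),onz(c,v[2:]+8*v[:2],230); d=b-a; print('mark',len(xs),np.degrees(np.arctan2(d[1],d[0]))%180,onz(c,v[2:],230))
H=cv2.cvtColor(im,cv2.COLOR_BGR2GRAY)
for r in (155,162,170): print(r,H[r,238:282].tolist())
print([(onz(c,(255,r),25)[1].round(1),H[r,215:305:30].tolist()) for r in range(212,232,3)])
E
```

```text
PL 211 182 x@y=5 461.8 x@75 461.2 yaw 90.48 yrange -43.8 154.2 (np.float64(195.5), 214)
PR 211 200 x@y=5 584.3 x@75 583.6 yaw 90.61 yrange -38.1 159.8 (np.float64(313.5), 214)
SL 137 132 x@y=5 498.8 x@75 498.1 yaw 90.52 yrange 39.2 146.5 (np.float64(235.5), 140)
SR 137 137 x@y=5 546.8 x@75 546.5 yaw 90.27 yrange 41.1 148.7 (np.float64(284.5), 140)
FL 51 50 x@y=5 513.6 x@75 513.6 yaw 89.97 yrange 39.6 81.6 (np.float64(245.5), 140)
FR 51 50 x@y=5 532.2 x@75 530.8 yaw 91.13 yrange 40.5 82.0 (np.float64(268.5), 140)
mark 180 97.36483223919582 [521.83202169   4.57971602 230.        ]
155 [222, 223, 234, 222, 209, 207, 205, 203, 192, 145, 161, 232, 242, 242, 242, 243, 243, 241, 241, 240, 240, 241, 242, 241, 241, 240, 242, 242, 234, 151, 94, 100, 94, 93, 98, 113, 110, 90, 89, 118, 161, 203, 226, 237]
162 [243, 242, 237, 217, 204, 205, 207, 208, 182, 138, 161, 236, 243, 242, 242, 242, 240, 242, 243, 241, 242, 241, 242, 241, 240, 241, 242, 240, 197, 126, 116, 156, 170, 172, 188, 212, 219, 217, 223, 239, 241, 242, 242, 241]
170 [241, 242, 234, 215, 207, 206, 209, 199, 167, 154, 213, 241, 241, 241, 242, 242, 242, 242, 242, 241, 242, 242, 242, 242, 242, 241, 242, 238, 207, 200, 200, 201, 200, 210, 233, 242, 241, 241, 242, 241, 241, 242, 242, 242]
[(np.float64(-38.7), [241, 66, 52]), (np.float64(-42.0), [241, 66, 49]), (np.float64(-45.3), [242, 69, 43]), (np.float64(-48.6), [239, 66, 44]), (np.float64(-52.0), [91, 76, 46]), (np.float64(-55.3), [88, 85, 66]), (np.float64(-58.7), [88, 85, 83])]
```

Emit:
servo_tool --commands '[{"dx":0.0,"dy":0.02,"dz":0.0,"rx":0.0,"ry":3.5,"rz":0.0,"grip":20.0},{"dx":0.0,"dy":0.03,"dz":0.0,"rx":0.0,"ry":3.6,"rz":0.0,"grip":20.0},{"dx":0.0,"dy":0.028,"dz":0.0,"rx":0.0,"ry":0.0,"rz":0.0,"grip":20.0},{"dx":0.0,"dy":0.016,"dz":0.0,"rx":0.0,"ry":0.0,"rz":0.0,"grip":20.0},{"dx":0.0,"dy":0.006,"dz":0.0,"rx":0.0,"ry":0.0,"rz":0.0,"grip":20.0}]'

```text
time: 6.63
ee_pos: [522.1, 5.1, 104.8]
tool_rot: [-90.2, -0.0, -94.5]
contact_force: [-0.5, 0.3, -2.4]
opening: 33.7
```

Emit:
servo_tool --commands '[{"dx":0.0,"dy":0.0,"dz":0.0,"rx":0.0,"ry":0.0,"rz":0.0,"grip":20.0},{"dx":0.0,"dy":0.0,"dz":0.0,"rx":0.0,"ry":0.0,"rz":0.0,"grip":20.0},{"dx":0.0,"dy":0.0,"dz":0.0,"rx":0.0,"ry":0.0,"rz":0.0,"grip":20.0},{"dx":0.0,"dy":0.0,"dz":0.0,"rx":0.0,"ry":0.0,"rz":0.0,"grip":20.0}]'

```text
time: 6.97
ee_pos: [523.9, 5.0, 109.1]
tool_rot: [-89.9, 0.0, -94.6]
contact_force: [0.2, -0.1, -1.8]
opening: 33.2
```

```bash
python3 - <<'E'
import sys; sys.argv=['','w5.png']; exec(open('k.py').read())
import pickle; pickle.dump(c,open('c5.pkl','wb'))
cv2.imwrite('pics/w5c.png',cv2.resize(im[110:290,135:375],(800,600),interpolation=cv2.INTER_CUBIC))
E
```

```text
[523.92140072   4.99972103 109.12460797] [-8.98856966e+01  4.46500550e-03 -9.45952532e+01] [ -2.2  -9.1 109.4  -0.   79.6   2.4]
[(array([294.3, 366.2]), (56, 350, 453, 29)), (array([255.4, 250.7]), (219, 217, 74, 64)), (array([170.7, 302. ]), (165, 269, 18, 65))]
```

View pics/w5c.png

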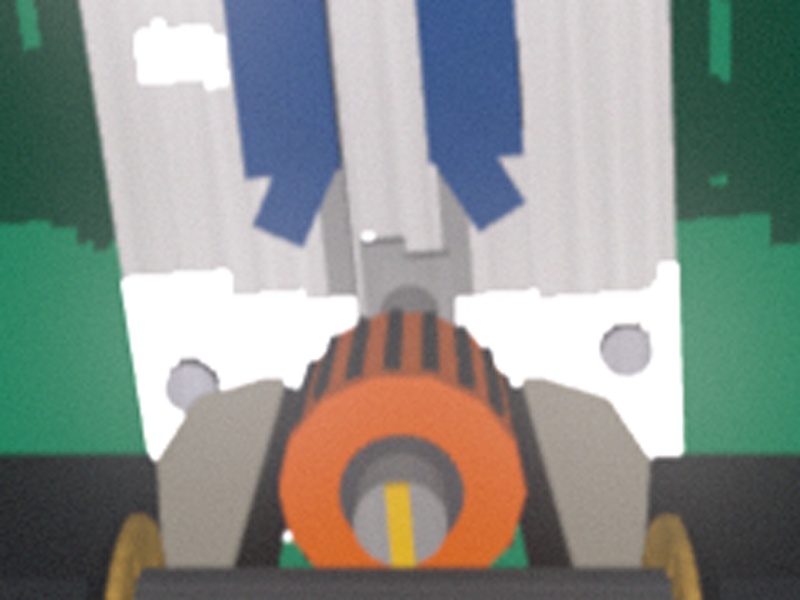

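```bash
python3 - <<'E'
from h import *; import pickle
c=pickle.load(open('c5.pkl','rb')); im=cv2.imread('pics/w5.png'); c4=pickle.load(open('c4.pkl','rb'))
g=cv2.cvtColor(im,cv2.COLOR_BGR2GRAY)
for r in (164,168,172,176,180,184,188,192,196): print(r,g[r,228:282].tolist())
for p in((247.5,162),(266.5,162),(247.3,170),(266.2,170)): print('w4',onz(c4,p,25)[:2].round(2))
for p in((228,180),(282,180)): print(onz(c,p,25)[:2].round(2),onz(c,p,39.4)[:2].round(2))
print('proj bolt tip',proj(c,[523.9,5,33.4+98]), 'mark crop (400,525) ->',onz(c,(135+400*.3,110+525*.3),131.4))
E
```

```text
164 [104, 104, 103, 97, 102, 107, 130, 151, 157, 150, 152, 189, 204, 203, 203, 208, 204, 207, 205, 207, 204, 205, 205, 200, 198, 203, 205, 209, 207, 209, 207, 207, 208, 204, 200, 201, 205, 201, 171, 148, 123, 106, 95, 95, 96, 96, 94, 95, 97, 95, 94, 96, 97, 95]
168 [106, 101, 106, 104, 132, 152, 160, 158, 160, 153, 148, 175, 197, 203, 204, 211, 211, 205, 205, 206, 207, 204, 204, 199, 200, 202, 203, 206, 207, 209, 209, 208, 207, 206, 200, 203, 205, 199, 184, 160, 156, 156, 143, 123, 102, 100, 100, 98, 98, 98, 100, 98, 97, 95]
172 [101, 107, 127, 146, 160, 162, 159, 160, 158, 157, 156, 158, 197, 200, 204, 208, 209, 208, 206, 206, 207, 206, 206, 201, 201, 200, 201, 205, 207, 208, 208, 209, 207, 206, 201, 201, 204, 205, 196, 170, 157, 159, 158, 157, 156, 143, 114, 97, 102, 100, 102, 99, 101, 100]
176 [129, 179, 201, 182, 164, 164, 162, 161, 162, 162, 152, 156, 191, 203, 203, 207, 206, 208, 205, 206, 207, 205, 207, 203, 201, 200, 201, 204, 208, 209, 213, 211, 208, 206, 204, 200, 202, 205, 202, 172, 158, 155, 161, 157, 158, 157, 163, 165, 150, 118, 103, 101, 100, 110]
180 [204, 214, 208, 1
[... 899 characters left out ...]
161, 165, 163, 166, 167, 167, 165, 165, 167, 167, 165, 164, 165, 163, 162, 163, 164, 157, 158, 161, 163, 165, 166, 166, 159, 163, 160, 166, 163, 163, 177, 202, 213, 212, 212, 207]
196 [212, 209, 211, 210, 206, 186, 168, 164, 168, 163, 166, 162, 160, 161, 192, 194, 174, 162, 160, 167, 165, 167, 167, 167, 166, 154, 147, 143, 139, 141, 136, 137, 139, 147, 150, 159, 162, 162, 163, 162, 163, 163, 162, 162, 162, 162, 161, 160, 169, 201, 212, 210, 209, 208]
w4 [513.83  13.46]
w4 [532.82  14.34]
w4 [513.96   5.31]
w4 [532.96   6.19]
[504.63  19.77] [506.05  22.99]
[543.24  16.63] [542.34  20.05]
proj bolt tip [257.60585802 266.34816506] mark crop (400,525) -> [522.74989644   4.55299522 131.4       ]
```

Emit:
servo_tool --commands '[{"dx":0.0,"dy":0.0,"dz":-0.0016,"rx":0.0,"ry":0.0,"rz":0.0,"grip":20.0},{"dx":0.0,"dy":0.0,"dz":0.0,"rx":0.0,"ry":0.0,"rz":0.0,"grip":20.0},{"dx":0.0,"dy":0.0,"dz":0.0,"rx":0.0,"ry":0.0,"rz":0.0,"grip":20.0},{"dx":0.0,"dy":0.0,"dz":0.0,"rx":0.0,"ry":0.0,"rz":0.0,"grip":20.0},{"dx":0.0,"dy":0.0,"dz":0.0,"rx":0.0,"ry":0.0,"rz":0.0,"grip":20.0}]'

```text
time: 7.43
ee_pos: [521.7, 5.2, 107.7]
tool_rot: [-90.0, -0.0, -94.6]
contact_force: [0.1, 0.4, -2.3]
opening: 33.5
```

Emit:
servo_tool --commands '[{"dx":0.0,"dy":0.0,"dz":0.0,"rx":0.0,"ry":0.0,"rz":0.0,"grip":20.0},{"dx":0.0,"dy":0.0,"dz":0.0,"rx":0.0,"ry":0.0,"rz":0.0,"grip":20.0},{"dx":0.0,"dy":0.0,"dz":0.0,"rx":0.0,"ry":0.0,"rz":0.0,"grip":20.0}]'

```text
time: 7.68
ee_pos: [521.7, 5.2, 107.6]
tool_rot: [-90.0, -0.0, -94.6]
contact_force: [-0.4, -1.0, -2.0]
opening: 33.5
```

```bash
python3 - <<'E'
import sys; sys.argv=['','w6.png']; exec(open('k.py').read())
import pickle; pickle.dump(c,open('c6.pkl','wb'))
def mark(im,c,z,hint):
    m=hsv(im,(20,110,90),(35,255,255)); x,y=hint; k=np.zeros_like(m); k[y-15:y+13,x-12:x+12]=255; m&=k
    ys,xs=np.nonzero(m); v=cv2.fitLine(np.float32(np.c_[xs,ys]),cv2.DIST_L2,0,.01,.01).ravel()
    a,b=onz(c,v[2:]-8*v[:2],z),onz(c,v[2:]+8*v[:2],z); d=b-a; print('mark',len(xs),np.degrees(np.arctan2(d[1],d[0]))%180,v)
mark(im,c,131,(255,267))
g=cv2.cvtColor(im,cv2.COLOR_BGR2GRAY)
for r in (176,180,184,188,192): print(r,g[r,230:280].tolist())
cv2.imwrite('pics/w6c.png',cv2.resize(im[150:220,200:310],(800,510),interpolation=cv2.INTER_CUBIC))
E
```

```text
[521.68992814   5.15399514 107.62906369] [-9.00049035e+01 -9.06159921e-04 -9.46139506e+01] [ -2.2  -9.3 109.7  -0.   79.6   2.4]
[(array([294.2, 366.2]), (56, 350, 453, 29)), (array([255.7, 249.1]), (219, 205, 74, 76)), (array([170.6, 303.1]), (165, 272, 18, 62))]
mark 178 89.65580269064408 [8.2789518e-02 9.9656707e-01 2.5458989e+02 2.6710114e+02]
176 [102, 106, 136, 176, 177, 160, 163, 161, 158, 161, 160, 156, 148, 175, 197, 199, 204, 209, 205, 207, 205, 209, 203, 206, 200, 201, 199, 198, 204, 203, 206, 208, 205, 209, 205, 204, 198, 201, 205, 200, 176, 159, 155, 155, 155, 158, 160, 156, 163, 170]
180 [121, 169, 202, 208, 192, 171, 157, 158, 161, 159, 156, 157, 156, 165, 189, 194, 195, 200, 201, 196, 189, 190, 188, 181, 178, 183, 193, 200, 200, 207, 205, 207, 207, 206, 202, 205, 194, 198, 201, 204, 195, 165, 156, 157, 155, 154, 155, 158, 166, 183]
184 [196, 209, 208, 211, 201, 171, 163, 160, 160, 157, 155, 161, 160, 155, 158, 158, 159, 157, 160, 159, 159, 160, 157, 160, 158, 161, 170, 186, 196, 201, 197, 199, 200, 191, 190, 188, 177, 174, 176, 189, 198, 165, 157, 157, 157, 157, 158, 159, 159, 178]
188 [211, 207, 208, 211, 204, 187, 166, 162, 160, 161, 164, 162, 158, 160, 160, 160, 164, 162, 161, 162, 160, 163, 164, 162, 164, 158, 158, 153, 156, 155, 156, 156, 156, 158, 154, 156, 160, 160, 160, 178, 195, 180, 163, 156, 157, 158, 160, 156, 157, 170]
192 [216, 212, 211, 208, 207, 200, 169, 159, 160, 162, 161, 159, 158, 158, 159, 160, 160, 161, 161, 164, 166, 167, 166, 165, 166, 161, 164, 164, 164, 160, 159, 159, 159, 161, 159, 158, 160, 163, 160, 167, 190, 188, 167, 158, 158, 156, 161, 160, 157, 165]
```

View pics/w6c.png

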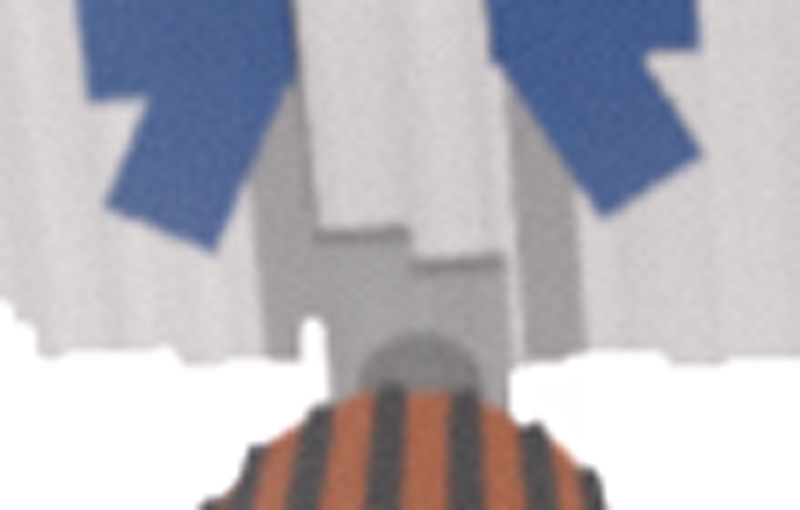

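```bash
python3 - <<'E'
from h import *; import pickle
c=pickle.load(open('c6.pkl','rb')); im=cv2.imread('pics/w6.png'); g=cv2.cvtColor(im,cv2.COLOR_BGR2GRAY)
for r in (194,196,198,200,202): print(r,g[r,236:280].tolist())
z0=107.6-75.7
w=lambda u,v,z:onz(c,(u,v),z)[:2].round(2)
print('slot176',w(242.9,176,25),w(270.4,176,25)); print('slot right 188,192',w(271.2,188,25),w(272,192,25))
print('head R 188,192',w(268.9,188,z0+6),w(269.6,192,z0+6),'bottom',w(268.9,188,z0))
print('head L 198',w(244.7,198,z0+6),w(244.7,198,z0))
print('shank@196 edges crop 362,485 row 370', w(200+362/7.27,150+370/7.29,z0+20),w(200+485/7.27,150+370/7.29,z0+20))
E
```

```text
194 [177, 164, 160, 159, 163, 195, 249, 245, 193, 161, 160, 162, 161, 161, 166, 166, 163, 166, 163, 162, 163, 167, 162, 161, 158, 162, 161, 163, 158, 159, 161, 161, 162, 169, 194, 198, 167, 159, 161, 157, 160, 158, 159, 165]
196 [183, 166, 164, 162, 162, 219, 255, 255, 226, 162, 160, 162, 161, 165, 164, 166, 161, 154, 142, 141, 137, 134, 137, 135, 138, 144, 150, 156, 162, 158, 160, 161, 166, 169, 187, 194, 163, 158, 160, 158, 157, 160, 163, 164]
198 [187, 166, 162, 161, 159, 216, 255, 255, 233, 170, 159, 159, 163, 161, 156, 141, 131, 129, 128, 127, 131, 128, 131, 128, 123, 130, 130, 136, 142, 156, 165, 164, 163, 169, 183, 194, 173, 161, 158, 158, 157, 165, 187, 199]
200 [255, 255, 254, 254, 253, 254, 255, 255, 245, 185, 158, 159, 159, 151, 135, 131, 129, 126, 129, 133, 130, 134, 132, 132, 130, 126, 126, 130, 121, 134, 155, 159, 164, 168, 196, 234, 235, 250, 253, 253, 252, 253, 255, 255]
202 [255, 255, 255, 255, 255, 255, 255, 255, 250, 190, 163, 161, 158, 140, 128, 124, 113, 106, 108, 118, 127, 128, 129, 125, 127, 124, 124, 121, 121, 126, 144, 159, 165, 171, 247, 255, 255, 255, 255, 255, 255, 255, 254, 254]
slot176 [513.24  22.3 ] [532.72  20.72]
slot right 188,192 [532.68  11.9 ] [533.05   8.89]
head R 188,192 [530.78  15.36] [531.05  12.52] bottom [530.9   13.81]
head L 198 [513.79   9.66] [513.46   7.96]
shank@196 edges crop 362,485 row 370 [517.67  11.53] [528.5   10.66]
```

Relative to the slot, whose centre is at x≈523.0, the head is about 0.6 mm to -x. I'll correct that and lower gently while watching the force.

Emit:
servo_tool --commands '[{"dx":0.0,"dy":0.003,"dz":0.0006,"rx":0.0,"ry":-0.5,"rz":0.0,"grip":20.0},{"dx":0.0,"dy":0.002,"dz":0.0,"rx":0.0,"ry":0.0,"rz":0.0,"grip":20.0},{"dx":0.0,"dy":0.001,"dz":0.0,"rx":0.0,"ry":0.0,"rz":0.0,"grip":20.0},{"dx":0.0,"dy":0.001,"dz":0.0,"rx":0.0,"ry":0.0,"rz":0.0,"grip":20.0},{"dx":0.0,"dy":0.001,"dz":0.0,"rx":0.0,"ry":0.0,"rz":0.0,"grip":20.0}]'

```text
time: 8.15
ee_pos: [522.3, 5.1, 99.5]
tool_rot: [-90.0, -0.0, -94.1]
contact_force: [0.5, -0.0, -1.2]
opening: 33.3
```

Emit:
servo_tool --commands '[{"dx":0.0,"dy":0.001,"dz":0.0,"rx":0.0,"ry":0.0,"rz":0.0,"grip":20.0},{"dx":0.0,"dy":0.0,"dz":0.0,"rx":0.0,"ry":0.0,"rz":0.0,"grip":20.0},{"dx":0.0,"dy":0.0,"dz":0.0,"rx":0.0,"ry":0.0,"rz":0.0,"grip":20.0}]'

```text
time: 8.4
ee_pos: [522.3, 5.1, 98.6]
tool_rot: [-90.0, 0.0, -94.1]
contact_force: [0.3, -0.1, -1.4]
opening: 33.3
```

Emit:
servo_tool --commands '[{"dx":0.0,"dy":0.001,"dz":0.0,"rx":0.0,"ry":0.0,"rz":0.0,"grip":20.0},{"dx":0.0,"dy":0.001,"dz":0.0,"rx":0.0,"ry":0.0,"rz":0.0,"grip":20.0},{"dx":0.0,"dy":0.001,"dz":0.0,"rx":0.0,"ry":0.0,"rz":0.0,"grip":20.0},{"dx":0.0,"dy":0.0,"dz":0.0,"rx":0.0,"ry":0.0,"rz":0.0,"grip":20.0}]'

```text
time: 8.73
ee_pos: [522.2, 5.1, 95.4]
tool_rot: [-90.0, -0.0, -94.1]
contact_force: [-0.3, 0.0, -1.7]
opening: 33.4
```

Emit:
servo_tool --commands '[{"dx":0.0,"dy":0.0015,"dz":0.0,"rx":0.0,"ry":0.0,"rz":0.0,"grip":20.0},{"dx":0.0,"dy":0.0015,"dz":0.0,"rx":0.0,"ry":0.0,"rz":0.0,"grip":20.0},{"dx":0.0,"dy":0.0015,"dz":0.0,"rx":0.0,"ry":0.0,"rz":0.0,"grip":20.0},{"dx":0.0,"dy":0.0,"dz":0.0,"rx":0.0,"ry":0.0,"rz":0.0,"grip":20.0}]'

```text
time: 9.07
ee_pos: [522.1, 5.1, 90.7]
tool_rot: [-90.0, -0.0, -94.1]
contact_force: [-1.4, 0.1, -1.9]
opening: 33.8
```

Emit:
servo_tool --commands '[{"dx":0.0,"dy":0.0015,"dz":0.0,"rx":0.0,"ry":0.0,"rz":0.0,"grip":20.0},{"dx":0.0,"dy":0.0015,"dz":0.0,"rx":0.0,"ry":0.0,"rz":0.0,"grip":20.0},{"dx":0.0,"dy":0.0015,"dz":0.0,"rx":0.0,"ry":0.0,"rz":0.0,"grip":20.0},{"dx":0.0,"dy":0.0,"dz":0.0,"rx":0.0,"ry":0.0,"rz":0.0,"grip":20.0}]'

```text
time: 9.4
ee_pos: [522.1, 5.1, 86.3]
tool_rot: [-90.0, -0.0, -94.1]
contact_force: [-0.3, 0.4, -2.4]
opening: 33.4
```

Emit:
servo_tool --commands '[{"dx":0.0,"dy":0.0011,"dz":0.0,"rx":0.0,"ry":0.0,"rz":0.0,"grip":20.0},{"dx":-0.003,"dy":0.0,"dz":-0.00024,"rx":0.0,"ry":0.0,"rz":0.0,"grip":20.0},{"dx":-0.005,"dy":0.0,"dz":-0.0004,"rx":0.0,"ry":0.0,"rz":0.0,"grip":20.0},{"dx":-0.005,"dy":0.0,"dz":-0.0004,"rx":0.0,"ry":0.0,"rz":0.0,"grip":20.0},{"dx":-0.004,"dy":0.0,"dz":-0.0003,"rx":0.0,"ry":0.0,"rz":0.0,"grip":20.0}]'

```text
time: 9.82
ee_pos: [522.2, 22.9, 85.6]
tool_rot: [-90.0, 0.0, -94.1]
contact_force: [-0.2, -0.0, -2.3]
opening: 33.2
```

Emit:
servo_tool --commands '[{"dx":-0.003,"dy":0.0,"dz":-0.00024,"rx":0.0,"ry":0.0,"rz":0.0,"grip":20.0},{"dx":-0.003,"dy":0.0,"dz":-0.00024,"rx":0.0,"ry":0.0,"rz":0.0,"grip":20.0},{"dx":-0.003,"dy":0.0,"dz":-0.00024,"rx":0.0,"ry":0.0,"rz":0.0,"grip":20.0},{"dx":-0.003,"dy":0.0,"dz":-0.00024,"rx":0.0,"ry":0.0,"rz":0.0,"grip":20.0},{"dx":0.0,"dy":0.0,"dz":0.0,"rx":0.0,"ry":0.0,"rz":0.0,"grip":20.0}]'

```text
time: 10.23
ee_pos: [522.1, 34.7, 85.6]
tool_rot: [-90.0, 0.0, -94.1]
contact_force: [-0.3, 0.2, -2.2]
opening: 33.5
```

Emit:
servo_tool --commands '[{"dx":-0.003,"dy":0.0,"dz":-0.00024,"rx":0.0,"ry":0.0,"rz":0.0,"grip":20.0},{"dx":-0.003,"dy":0.0,"dz":-0.00024,"rx":0.0,"ry":0.0,"rz":0.0,"grip":20.0},{"dx":-0.003,"dy":0.0,"dz":-0.00024,"rx":0.0,"ry":0.0,"rz":0.0,"grip":20.0},{"dx":-0.003,"dy":0.0,"dz":-0.00024,"rx":0.0,"ry":0.0,"rz":0.0,"grip":20.0},{"dx":0.0,"dy":0.0,"dz":0.0,"rx":0.0,"ry":0.0,"rz":0.0,"grip":20.0}]'

```text
time: 10.65
ee_pos: [522.0, 46.7, 85.6]
tool_rot: [-90.0, 0.0, -94.1]
contact_force: [0.2, -0.4, -1.4]
opening: 33.7
```

Emit:
servo_tool --commands '[{"dx":-0.003,"dy":0.0,"dz":-0.00024,"rx":0.0,"ry":0.0,"rz":0.0,"grip":20.0},{"dx":-0.003,"dy":0.0,"dz":-0.00024,"rx":0.0,"ry":0.0,"rz":0.0,"grip":20.0},{"dx":-0.003,"dy":0.0,"dz":-0.00024,"rx":0.0,"ry":0.0,"rz":0.0,"grip":20.0},{"dx":-0.003,"dy":0.0,"dz":-0.00024,"rx":0.0,"ry":0.0,"rz":0.0,"grip":20.0},{"dx":0.0,"dy":0.0,"dz":0.0,"rx":0.0,"ry":0.0,"rz":0.0,"grip":20.0}]'

```text
time: 11.07
ee_pos: [521.9, 58.8, 85.5]
tool_rot: [-90.0, 0.0, -94.1]
contact_force: [0.2, -0.5, -1.9]
opening: 33.5
```

Emit:
servo_tool --commands '[{"dx":-0.002,"dy":0.0,"dz":-0.00016,"rx":0.0,"ry":0.0,"rz":0.0,"grip":20.0},{"dx":-0.002,"dy":0.0,"dz":-0.00016,"rx":0.0,"ry":0.0,"rz":0.0,"grip":20.0},{"dx":-0.002,"dy":0.0,"dz":-0.00016,"rx":0.0,"ry":0.0,"rz":0.0,"grip":20.0},{"dx":0.0,"dy":0.0,"dz":0.0,"rx":0.0,"ry":0.0,"rz":0.0,"grip":20.0}]'

```text
time: 11.4
ee_pos: [521.8, 64.6, 85.6]
tool_rot: [-90.0, 0.0, -94.1]
contact_force: [-0.2, -0.2, -1.6]
opening: 33.5
```

Emit:
servo_tool --commands '[{"dx":-0.001,"dy":0.0,"dz":-8e-05,"rx":0.0,"ry":0.0,"rz":0.0,"grip":20.0},{"dx":-0.001,"dy":0.0,"dz":-8e-05,"rx":0.0,"ry":0.0,"rz":0.0,"grip":20.0},{"dx":-0.001,"dy":0.0,"dz":-8e-05,"rx":0.0,"ry":0.0,"rz":0.0,"grip":20.0},{"dx":-0.001,"dy":0.0,"dz":-8e-05,"rx":0.0,"ry":0.0,"rz":0.0,"grip":20.0},{"dx":0.0,"dy":0.0,"dz":0.0,"rx":0.0,"ry":0.0,"rz":0.0,"grip":20.0}]' --newtons 15

```text
time: 11.82
ee_pos: [521.8, 68.5, 85.6]
tool_rot: [-90.0, 0.0, -94.1]
contact_force: [0.2, -1.2, -2.0]
opening: 34.0
```

Emit:
servo_tool --commands '[{"dx":-0.001,"dy":0.0,"dz":-8e-05,"rx":0.0,"ry":0.0,"rz":0.0,"grip":20.0},{"dx":-0.001,"dy":0.0,"dz":-8e-05,"rx":0.0,"ry":0.0,"rz":0.0,"grip":20.0},{"dx":-0.001,"dy":0.0,"dz":-8e-05,"rx":0.0,"ry":0.0,"rz":0.0,"grip":20.0},{"dx":0.0,"dy":0.0,"dz":0.0,"rx":0.0,"ry":0.0,"rz":0.0,"grip":20.0}]'

```text
time: 12.15
ee_pos: [521.8, 71.5, 85.6]
tool_rot: [-90.0, 0.0, -94.1]
contact_force: [-0.3, 0.3, -3.0]
opening: 34.0
```

Emit:
servo_tool --commands '[{"dx":-0.001,"dy":0.0,"dz":-8e-05,"rx":0.0,"ry":0.0,"rz":0.0,"grip":20.0},{"dx":-0.001,"dy":0.0,"dz":-8e-05,"rx":0.0,"ry":0.0,"rz":0.0,"grip":20.0},{"dx":0.0,"dy":0.0,"dz":0.0,"rx":0.0,"ry":0.0,"rz":0.0,"grip":20.0}]'

```text
time: 12.4
ee_pos: [521.8, 73.5, 85.6]
tool_rot: [-90.0, 0.0, -94.1]
contact_force: [0.9, -0.0, -1.7]
opening: 33.5
```

Emit:
servo_tool --commands '[{"dx":-0.001,"dy":0.0,"dz":-8e-05,"rx":0.0,"ry":0.0,"rz":0.0,"grip":20.0},{"dx":-0.001,"dy":0.0,"dz":-8e-05,"rx":0.0,"ry":0.0,"rz":0.0,"grip":20.0},{"dx":0.0,"dy":0.0,"dz":0.0,"rx":0.0,"ry":0.0,"rz":0.0,"grip":20.0}]'

```text
time: 12.65
ee_pos: [521.8, 75.5, 85.6]
tool_rot: [-90.0, 0.0, -94.1]
contact_force: [-0.3, -0.1, -1.5]
opening: 33.8
```

Emit:
servo_tool --commands '[{"dx":-0.001,"dy":0.0,"dz":-8e-05,"rx":0.0,"ry":0.0,"rz":0.0,"grip":20.0},{"dx":0.0,"dy":0.0,"dz":0.0,"rx":0.0,"ry":0.0,"rz":0.0,"grip":20.0}]'

```text
time: 12.82
ee_pos: [521.8, 76.2, 85.6]
tool_rot: [-90.0, -0.0, -94.1]
contact_force: [1.4, -1.5, -1.5]
opening: 33.9
```

Emit:
servo_tool --commands '[{"dx":-0.001,"dy":0.0,"dz":-8e-05,"rx":0.0,"ry":0.0,"rz":0.0,"grip":20.0},{"dx":0.0,"dy":0.0,"dz":0.0,"rx":0.0,"ry":0.0,"rz":0.0,"grip":20.0}]'

```text
time: 12.98
ee_pos: [521.9, 77.2, 85.7]
tool_rot: [-90.0, -0.0, -94.1]
contact_force: [1.3, -5.5, -1.9]
opening: 33.3
```

```bash
python3 - <<'E'
from pl import *
c=get_calibration('wrist'); im=capture('wrist'); cv2.imwrite('pics/w7.png',im); print(bot.get_obs()['ee_pos'])
a=im[100:290,160:350]; s=capture('scene'); b=s[150:230,240:340]
cv2.imwrite('pics/v7.png',np.hstack([cv2.resize(a,(400,400)),cv2.resize(b,(400,400))]))
E
```

```text
[521.93239399  77.1543409   85.67624609]
```

View pics/v7.png

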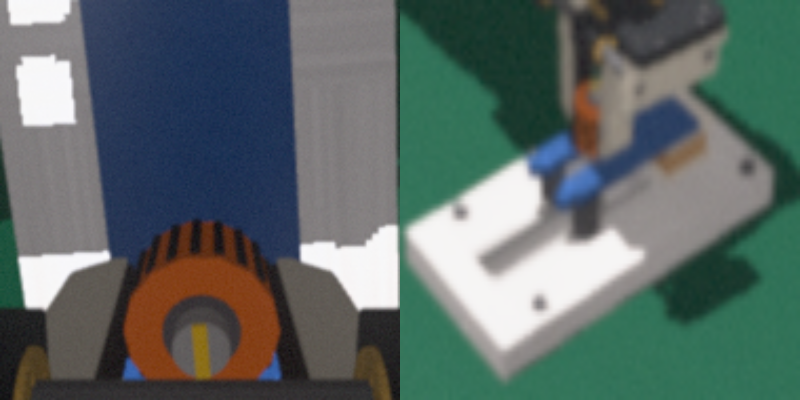

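The wrist view shows the knob over the strap, and the scene view shows the shank in the fork. The force of -5.5 N along the slot at y≈77, near the expected fork end, means the bolt is home. Now I lower gently until the nut rests on the strap.

Emit:
servo_tool --commands '[{"dx":0.0003,"dy":0.001,"dz":0.0,"rx":0.0,"ry":0.0,"rz":0.0,"grip":20.0},{"dx":0.0,"dy":0.0,"dz":0.0,"rx":0.0,"ry":0.0,"rz":0.0,"grip":20.0}]'

```text
time: 13.25
ee_pos: [521.7, 77.0, 84.5]
tool_rot: [-90.0, -0.0, -94.1]
contact_force: [1.8, -3.1, 0.1]
opening: 33.6
```

Emit:
servo_tool --commands '[{"dx":0.0,"dy":0.0005,"dz":0.0,"rx":0.0,"ry":0.0,"rz":0.0,"grip":20.0},{"dx":0.0,"dy":0.0,"dz":0.0,"rx":0.0,"ry":0.0,"rz":0.0,"grip":20.0}]'

```text
time: 13.42
ee_pos: [521.7, 77.0, 84.0]
tool_rot: [-90.0, -0.0, -94.1]
contact_force: [0.7, -4.2, 0.6]
opening: 34.0
```

Emit:
servo_tool --commands '[{"dx":0.0,"dy":0.0005,"dz":0.0,"rx":0.0,"ry":0.0,"rz":0.0,"grip":20.0},{"dx":0.0,"dy":0.0,"dz":0.0,"rx":0.0,"ry":0.0,"rz":0.0,"grip":20.0}]'

```text
time: 13.58
ee_pos: [521.7, 77.0, 83.5]
tool_rot: [-90.0, -0.0, -94.1]
contact_force: [1.6, -4.2, 0.1]
opening: 33.5
```

Emit:
servo_tool --commands '[{"dx":0.0,"dy":0.0005,"dz":0.0,"rx":0.0,"ry":0.0,"rz":0.0,"grip":20.0},{"dx":0.0,"dy":0.0005,"dz":0.0,"rx":0.0,"ry":0.0,"rz":0.0,"grip":20.0},{"dx":0.0,"dy":0.0,"dz":0.0,"rx":0.0,"ry":0.0,"rz":0.0,"grip":20.0}]'

```text
time: 13.83
ee_pos: [521.7, 77.0, 82.4]
tool_rot: [-90.0, -0.0, -94.1]
contact_force: [-0.2, -4.2, 1.7]
opening: 33.9
```

Emit:
servo_tool --commands '[{"dx":0.0,"dy":0.0005,"dz":0.0,"rx":0.0,"ry":0.0,"rz":0.0,"grip":20.0},{"dx":0.0,"dy":0.0005,"dz":0.0,"rx":0.0,"ry":0.0,"rz":0.0,"grip":20.0},{"dx":0.0,"dy":0.0,"dz":0.0,"rx":0.0,"ry":0.0,"rz":0.0,"grip":20.0}]'

```text
time: 14.08
ee_pos: [521.7, 77.0, 81.4]
tool_rot: [-90.0, -0.0, -94.1]
contact_force: [0.0, -5.8, 0.5]
opening: 33.6
```

Emit:
servo_tool --commands '[{"dx":0.0,"dy":0.0005,"dz":0.0,"rx":0.0,"ry":0.0,"rz":0.0,"grip":20.0},{"dx":0.0,"dy":0.0,"dz":0.0,"rx":0.0,"ry":0.0,"rz":0.0,"grip":20.0}]'

```text
time: 14.25
ee_pos: [521.7, 77.0, 81.0]
tool_rot: [-90.0, -0.0, -94.1]
contact_force: [-0.5, -4.6, 2.0]
opening: 33.8
```

Emit:
servo_tool --commands '[{"dx":0.0,"dy":0.0005,"dz":0.0,"rx":0.0,"ry":0.0,"rz":0.0,"grip":20.0},{"dx":0.0,"dy":0.0,"dz":0.0,"rx":0.0,"ry":0.0,"rz":0.0,"grip":20.0}]'

```text
time: 14.42
ee_pos: [521.7, 77.0, 80.5]
tool_rot: [-90.0, -0.0, -94.1]
contact_force: [1.0, -5.3, 1.0]
opening: 33.5
```

Emit:
servo_tool --commands '[{"dx":0.0,"dy":0.0005,"dz":0.0,"rx":0.0,"ry":0.0,"rz":0.0,"grip":20.0},{"dx":0.0,"dy":0.0,"dz":0.0,"rx":0.0,"ry":0.0,"rz":0.0,"grip":20.0}]'

```text
time: 14.58
ee_pos: [521.7, 77.0, 80.0]
tool_rot: [-90.0, -0.0, -94.1]
contact_force: [0.5, -5.3, 0.7]
opening: 34.0
```

Emit:
servo_tool --commands '[{"dx":0.0,"dy":0.0005,"dz":0.0,"rx":0.0,"ry":0.0,"rz":0.0,"grip":20.0},{"dx":0.0,"dy":0.0,"dz":0.0,"rx":0.0,"ry":0.0,"rz":0.0,"grip":20.0}]'

```text
time: 14.75
ee_pos: [521.7, 76.9, 79.6]
tool_rot: [-90.0, -0.0, -94.1]
contact_force: [-1.0, -5.9, 3.9]
opening: 33.6
```

Emit:
servo_tool --commands '[{"dx":0.0,"dy":0.0005,"dz":0.0,"rx":0.0,"ry":0.0,"rz":0.0,"grip":20.0},{"dx":0.0,"dy":0.0,"dz":0.0,"rx":0.0,"ry":0.0,"rz":0.0,"grip":20.0}]'

```text
time: 14.92
ee_pos: [521.8, 76.9, 79.4]
tool_rot: [-90.0, -0.0, -94.1]
contact_force: [-2.4, -6.8, 5.9]
opening: 33.9
```

The nut now rests on the strap at TCP z≈79.7, so its underside is about 59 mm above the bolt's origin. That predicts roughly 97+180° to the bite. I'll release, rise and take views at two yaws about 170° apart, so that the camera bias cancels out of the bolt axis.

Emit:
servo_tool --commands '[{"dx":0.0005,"dy":-0.0002,"dz":0.0,"rx":0.0,"ry":0.0,"rz":0.0,"grip":60.0},{"dx":0.0,"dy":0.0,"dz":0.0,"rx":0.0,"ry":0.0,"rz":0.0,"grip":60.0},{"dx":0.0,"dy":0.0,"dz":0.0,"rx":0.0,"ry":0.0,"rz":0.0,"grip":60.0},{"dx":0.0,"dy":0.0,"dz":0.0,"rx":0.0,"ry":0.0,"rz":0.0,"grip":60.0},{"dx":0.0,"dy":-0.02,"dz":0.0,"rx":0.0,"ry":0.0,"rz":0.0,"grip":60.0}]'

```text
time: 15.33
ee_pos: [520.0, 76.5, 95.9]
tool_rot: [-90.3, -0.0, -94.1]
contact_force: [-0.2, -0.3, 0.0]
opening: 55.2
```

Emit:
servo_tool --commands '[{"dx":0.0,"dy":-0.03,"dz":0.0,"rx":0.0,"ry":0.0,"rz":0.0,"grip":60.0},{"dx":0.0,"dy":-0.02,"dz":0.0,"rx":0.0,"ry":0.0,"rz":0.0,"grip":60.0},{"dx":0.0,"dy":0.0,"dz":0.0,"rx":0.0,"ry":0.0,"rz":0.0,"grip":60.0},{"dx":0.0,"dy":0.0,"dz":0.0,"rx":0.0,"ry":0.0,"rz":0.0,"grip":60.0},{"dx":0.0,"dy":0.0,"dz":0.0,"rx":0.0,"ry":0.0,"rz":0.0,"grip":60.0}]'

```text
time: 15.75
ee_pos: [521.4, 76.6, 148.4]
tool_rot: [-90.0, -0.0, -94.1]
contact_force: [0.8, 0.8, -0.2]
opening: 56.0
```

```bash
cat > ax.py <<'E'
from h import *; import pickle,sys
c=get_calibration('wrist'); o=bot.get_obs(); im=capture('wrist'); cv2.imwrite('pics/'+sys.argv[1]+'.png',im); pickle.dump(c,open(sys.argv[1]+'.pkl','wb'))
zt=float(sys.argv[2])
print(o['ee_pos'].round(1),o['tool_rot'].round(2),o['joint_pos'].round(1),o['contact_force'].round(1))
m=hsv(im,(4,130,90),(22,255,255)); m[290:]=0; m[:,:180]=0; m[:,340:]=0
b=blobs(m,300); x=b[0]; print(cv2.boundingRect(x),cv2.minEnclosingCircle(x))
y=hsv(im,(20,110,90),(35,255,255)); y[280:]=0; k=np.zeros_like(y); cv2.drawContours(k,[cv2.convexHull(x)],-1,255,-1); y&=k
ys,xs=np.nonzero(y); v=cv2.fitLine(np.float32(np.c_[xs,ys]),cv2.DIST_L2,0,.01,.01).ravel()
P=onz(c,(xs.mean(),ys.mean()),zt); a,b2=onz(c,v[2:]-8*v[:2],zt),onz(c,v[2:]+8*v[:2],zt); d=b2-a
print('mark',len(xs),xs.min(),xs.max(),ys.min(),ys.max(),'P',P.round(2),'yaw',np.degrees(np.arctan2(d[1],d[0]))%180)
cv2.imwrite('pics/'+sys.argv[1]+'c.png',cv2.resize(im[120:320,130:380],(750,600)))
E
python3 ax.py A 102
```

```text
[521.4  76.6 148.4] [-90.05  -0.   -94.11] [  5.6 -10.1 106.5   0.   83.6   9.7] [ 0.8  0.8 -0.2]
(231, 178, 51, 57) ((256.01922607421875, 206.28846740722656), 28.35782814025879)
mark 66 254 259 208 223 P [520.88  75.99 102.  ] yaw 91.51909428183279
```

Now rotate CCW about 172° (open, above the bolt) and view again.

Emit:
servo_tool --commands '[{"dx":0.0,"dy":0.0,"dz":0.0,"rx":0.0,"ry":-7.0,"rz":0.0,"grip":60.0},{"dx":0.0,"dy":0.0,"dz":0.0,"rx":0.0,"ry":-7.0,"rz":0.0,"grip":60.0},{"dx":0.0,"dy":0.0,"dz":0.0,"rx":0.0,"ry":-7.0,"rz":0.0,"grip":60.0},{"dx":0.0,"dy":0.0,"dz":0.0,"rx":0.0,"ry":-7.0,"rz":0.0,"grip":60.0},{"dx":0.0,"dy":0.0,"dz":0.0,"rx":0.0,"ry":-7.0,"rz":0.0,"grip":60.0}]'

```text
time: 16.22
ee_pos: [521.2, 76.5, 147.9]
tool_rot: [-90.1, 0.0, -58.8]
contact_force: [1.1, 0.6, -0.4]
opening: 55.1
```

Emit:
servo_tool --commands '[{"dx":0.0,"dy":0.0,"dz":0.0,"rx":0.0,"ry":-7.0,"rz":0.0,"grip":60.0},{"dx":0.0,"dy":0.0,"dz":0.0,"rx":0.0,"ry":-7.0,"rz":0.0,"grip":60.0},{"dx":0.0,"dy":0.0,"dz":0.0,"rx":0.0,"ry":-7.0,"rz":0.0,"grip":60.0},{"dx":0.0,"dy":0.0,"dz":0.0,"rx":0.0,"ry":-7.0,"rz":0.0,"grip":60.0},{"dx":0.0,"dy":0.0,"dz":0.0,"rx":0.0,"ry":-7.0,"rz":0.0,"grip":60.0}]'

```text
time: 16.63
ee_pos: [521.2, 76.5, 147.9]
tool_rot: [-90.0, 0.1, -23.8]
contact_force: [-0.1, -0.6, 0.1]
opening: 55.6
```

Emit:
servo_tool --commands '[{"dx":0.0,"dy":0.0,"dz":0.0,"rx":0.0,"ry":-7.0,"rz":0.0,"grip":60.0},{"dx":0.0,"dy":0.0,"dz":0.0,"rx":0.0,"ry":-7.0,"rz":0.0,"grip":60.0},{"dx":0.0,"dy":0.0,"dz":0.0,"rx":0.0,"ry":-7.0,"rz":0.0,"grip":60.0},{"dx":0.0,"dy":0.0,"dz":0.0,"rx":0.0,"ry":-7.0,"rz":0.0,"grip":60.0},{"dx":0.0,"dy":0.0,"dz":0.0,"rx":0.0,"ry":-7.0,"rz":0.0,"grip":60.0}]'

```text
time: 17.05
ee_pos: [521.2, 76.5, 147.9]
tool_rot: [-90.0, 0.1, 11.2]
contact_force: [-0.4, -0.6, 0.1]
opening: 55.6
```

Emit:
servo_tool --commands '[{"dx":0.0,"dy":0.0,"dz":0.0,"rx":0.0,"ry":-7.0,"rz":0.0,"grip":60.0},{"dx":0.0,"dy":0.0,"dz":0.0,"rx":0.0,"ry":-7.0,"rz":0.0,"grip":60.0},{"dx":0.0,"dy":0.0,"dz":0.0,"rx":0.0,"ry":-7.0,"rz":0.0,"grip":60.0},{"dx":0.0,"dy":0.0,"dz":0.0,"rx":0.0,"ry":-7.0,"rz":0.0,"grip":60.0},{"dx":0.0,"dy":0.0,"dz":0.0,"rx":0.0,"ry":-7.0,"rz":0.0,"grip":60.0}]'

```text
time: 17.47
ee_pos: [521.2, 76.6, 147.9]
tool_rot: [-89.9, 0.1, 46.2]
contact_force: [0.2, 0.7, -0.3]
opening: 55.4
```

Emit:
servo_tool --commands '[{"dx":0.0,"dy":0.0,"dz":0.0,"rx":0.0,"ry":-7.0,"rz":0.0,"grip":60.0},{"dx":0.0,"dy":0.0,"dz":0.0,"rx":0.0,"ry":-7.0,"rz":0.0,"grip":60.0},{"dx":0.0,"dy":0.0,"dz":0.0,"rx":0.0,"ry":-7.0,"rz":0.0,"grip":60.0},{"dx":0.0,"dy":0.0,"dz":0.0,"rx":0.0,"ry":-7.0,"rz":0.0,"grip":60.0},{"dx":0.0,"dy":0.0,"dz":0.0,"rx":0.0,"ry":-4.0,"rz":0.0,"grip":60.0}]'

```text
time: 17.88
ee_pos: [521.2, 76.6, 147.9]
tool_rot: [-89.9, 0.0, 78.3]
contact_force: [-0.1, -0.2, 0.1]
opening: 55.4
```

Emit:
servo_tool --commands '[{"dx":0.0,"dy":0.0,"dz":0.0,"rx":0.0,"ry":0.0,"rz":0.0,"grip":60.0},{"dx":0.0,"dy":0.0,"dz":0.0,"rx":0.0,"ry":0.0,"rz":0.0,"grip":60.0},{"dx":0.0,"dy":0.0,"dz":0.0,"rx":0.0,"ry":0.0,"rz":0.0,"grip":60.0}]'

```text
time: 18.13
ee_pos: [521.5, 76.6, 148.6]
tool_rot: [-89.9, 0.0, 77.7]
contact_force: [-0.6, -0.3, -0.0]
opening: 55.7
```

```bash
python3 ax.py B 102
```

```text
[521.5  76.6 148.6] [-8.995e+01  1.000e-02  7.773e+01] [   5.6  -10.1  106.5    0.    83.6 -162.2] [-0.6 -0.3 -0. ]
(230, 179, 51, 58) ((254.38888549804688, 207.5), 28.53392219543457)
mark 81 251 259 209 225 P [520.97  75.53 102.  ] yaw 91.4380690696397
```

View pics/Bc.png

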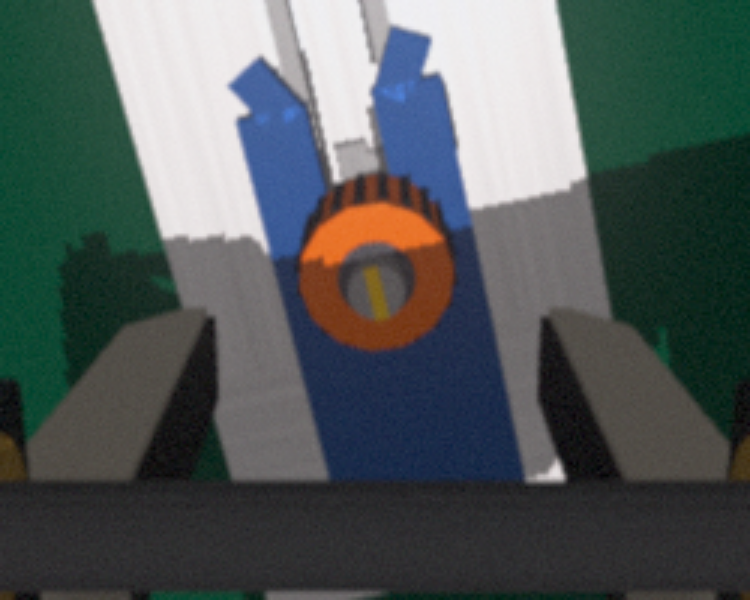

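The two views agree on the bolt axis, at about (520.95, 75.75). In this picture the nut sits at the closed end of the fork, and the head is lengthwise (mark at 91.5°, slot at 90.5°). I'll re-grip there with j6 at about -162° for one long clockwise turn.

Emit:
servo_tool --commands '[{"dx":-0.0008,"dy":0.02,"dz":0.0,"rx":0.0,"ry":0.0,"rz":0.0,"grip":60.0},{"dx":0.0,"dy":0.024,"dz":0.0,"rx":0.0,"ry":0.0,"rz":0.0,"grip":60.0},{"dx":0.0,"dy":0.016,"dz":0.0,"rx":0.0,"ry":0.0,"rz":0.0,"grip":60.0},{"dx":0.0,"dy":0.006,"dz":0.0,"rx":0.0,"ry":0.0,"rz":0.0,"grip":60.0},{"dx":0.0,"dy":0.002,"dz":0.0,"rx":0.0,"ry":0.0,"rz":0.0,"grip":60.0}]'

```text
time: 18.6
ee_pos: [521.0, 75.7, 80.1]
tool_rot: [-89.9, 0.0, 77.8]
contact_force: [0.5, -0.1, 0.1]
opening: 55.7
```

Emit:
servo_tool --commands '[{"dx":0.0,"dy":0.0,"dz":0.0,"rx":0.0,"ry":0.0,"rz":0.0,"grip":60.0},{"dx":0.0,"dy":0.0,"dz":0.0,"rx":0.0,"ry":0.0,"rz":0.0,"grip":60.0},{"dx":0.0,"dy":0.0,"dz":0.0,"rx":0.0,"ry":0.0,"rz":0.0,"grip":60.0},{"dx":0.0,"dy":0.0,"dz":0.0,"rx":0.0,"ry":0.0,"rz":0.0,"grip":60.0}]'

```text
time: 18.93
ee_pos: [521.9, 75.8, 82.2]
tool_rot: [-90.1, -0.0, 77.9]
contact_force: [0.2, 0.2, -0.2]
opening: 55.7
```

Emit:
servo_tool --commands '[{"dx":0.0,"dy":0.0,"dz":0.0,"rx":0.0,"ry":0.0,"rz":0.0,"grip":20.0},{"dx":0.0,"dy":0.0,"dz":0.0,"rx":0.0,"ry":0.0,"rz":0.0,"grip":20.0},{"dx":0.0,"dy":0.0,"dz":0.0,"rx":0.0,"ry":0.0,"rz":0.0,"grip":20.0},{"dx":0.0,"dy":0.0,"dz":0.0,"rx":0.0,"ry":0.0,"rz":0.0,"grip":20.0},{"dx":0.0,"dy":0.0,"dz":0.0,"rx":0.0,"ry":0.0,"rz":0.0,"grip":20.0}]' --newtons 12

```text
time: 19.35
ee_pos: [521.5, 75.8, 81.3]
tool_rot: [-90.0, -0.0, 77.9]
contact_force: [0.3, 0.1, 0.6]
opening: 33.9
```

```bash
python3 -c "
from h import *
o=bot.get_obs(); print(o['ft_torque'],o['contact_force'],o['joint_pos'].round(1),o['effort'][5])"
```

```text
[ 0.05674085  0.09037376 -0.00249052] [0.25633205 0.13226295 0.60969139] [   5.5   -7.4  110.6   -0.    76.8 -162.4] -0.0020838144700974226
```

Emit:
servo_tool --commands '[{"dx":0.0,"dy":0.0,"dz":0.0,"rx":0.0,"ry":4.0,"rz":0.0,"grip":20.0},{"dx":0.0,"dy":0.0,"dz":0.0,"rx":0.0,"ry":6.5,"rz":0.0,"grip":20.0},{"dx":0.0,"dy":0.0,"dz":0.0,"rx":0.0,"ry":6.5,"rz":0.0,"grip":20.0},{"dx":0.0,"dy":0.0,"dz":0.0,"rx":0.0,"ry":6.5,"rz":0.0,"grip":20.0},{"dx":0.0,"dy":0.0,"dz":0.0,"rx":0.0,"ry":6.5,"rz":0.0,"grip":20.0}]' --newtons 25

```text
time: 19.77
ee_pos: [521.5, 75.8, 81.3]
tool_rot: [-90.0, 0.0, 47.6]
contact_force: [-0.3, -0.5, 0.8]
opening: 33.3
```

Emit:
servo_tool --commands '[{"dx":0.0,"dy":0.0,"dz":0.0,"rx":0.0,"ry":6.0,"rz":0.0,"grip":20.0},{"dx":0.0,"dy":0.0,"dz":0.0,"rx":0.0,"ry":6.0,"rz":0.0,"grip":20.0},{"dx":0.0,"dy":0.0,"dz":0.0,"rx":0.0,"ry":6.0,"rz":0.0,"grip":20.0},{"dx":0.0,"dy":0.0,"dz":0.0,"rx":0.0,"ry":6.0,"rz":0.0,"grip":20.0},{"dx":0.0,"dy":0.0,"dz":0.0,"rx":0.0,"ry":6.0,"rz":0.0,"grip":20.0}]'

```text
time: 20.18
ee_pos: [521.5, 75.8, 81.3]
tool_rot: [-90.0, -0.0, 17.6]
contact_force: [0.5, -0.3, 1.2]
opening: 33.7
```

```bash
cat > t.py <<'E'
from h import *
o=bot.get_obs(); print('T',o['ft_torque'].round(3),'F',o['contact_force'].round(1),'j6',o['joint_pos'][5].round(1),o['ee_pos'].round(2),o['effort'][5].round(3))
E
python3 t.py
```

```text
T [ 0.012  0.113 -0.003] F [ 0.5 -0.3  1.2] j6 -102.1 [521.52  75.77  81.31] -3.318
```

Emit:
servo_tool --commands '[{"dx":0.0,"dy":0.0,"dz":0.0,"rx":0.0,"ry":6.0,"rz":0.0,"grip":20.0},{"dx":0.0,"dy":0.0,"dz":0.0,"rx":0.0,"ry":6.0,"rz":0.0,"grip":20.0},{"dx":0.0,"dy":0.0,"dz":0.0,"rx":0.0,"ry":6.0,"rz":0.0,"grip":20.0},{"dx":0.0,"dy":0.0,"dz":0.0,"rx":0.0,"ry":6.0,"rz":0.0,"grip":20.0},{"dx":0.0,"dy":0.0,"dz":0.0,"rx":0.0,"ry":6.0,"rz":0.0,"grip":20.0}]'

```text
time: 20.6
ee_pos: [521.5, 75.8, 81.3]
tool_rot: [-90.0, -0.0, -12.4]
contact_force: [0.8, 0.3, -0.4]
opening: 33.4
```

Emit:
servo_tool --commands '[{"dx":0.0,"dy":0.0,"dz":0.0,"rx":0.0,"ry":6.0,"rz":0.0,"grip":20.0},{"dx":0.0,"dy":0.0,"dz":0.0,"rx":0.0,"ry":6.0,"rz":0.0,"grip":20.0},{"dx":0.0,"dy":0.0,"dz":0.0,"rx":0.0,"ry":6.0,"rz":0.0,"grip":20.0},{"dx":0.0,"dy":0.0,"dz":0.0,"rx":0.0,"ry":6.0,"rz":0.0,"grip":20.0},{"dx":0.0,"dy":0.0,"dz":0.0,"rx":0.0,"ry":6.0,"rz":0.0,"grip":20.0}]'

```text
time: 21.02
ee_pos: [521.6, 75.7, 81.2]
tool_rot: [-90.0, -0.0, -42.4]
contact_force: [1.4, 1.0, -2.1]
opening: 33.6
```

```bash
python3 t.py
```

```text
T [-0.076 -0.416  0.049] F [ 1.4  1.  -2.1] j6 -42.1 [521.61  75.72  81.16] -3.239
```

Emit:
servo_tool --commands '[{"dx":0.0,"dy":0.0,"dz":0.0,"rx":0.0,"ry":6.0,"rz":0.0,"grip":20.0},{"dx":0.0,"dy":0.0,"dz":0.0,"rx":0.0,"ry":6.0,"rz":0.0,"grip":20.0},{"dx":0.0,"dy":0.0,"dz":0.0,"rx":0.0,"ry":6.0,"rz":0.0,"grip":20.0}]'

```text
time: 21.27
ee_pos: [521.7, 75.7, 81.2]
tool_rot: [-90.0, -0.0, -60.4]
contact_force: [3.4, -0.3, -2.9]
opening: 34.0
```

```bash
python3 t.py; python3 ax.py C 106
```

```text
T [-0.101 -0.745  0.077] F [ 3.4 -0.3 -2.9] j6 -24.1 [521.74  75.73  81.16] -3.231
[521.7  75.7  81.2] [-8.997e+01 -2.000e-02 -6.041e+01] [  5.5  -7.4 110.6  -0.   76.8 -24.1] [ 3.4 -0.3 -2.9]
(220, 208, 72, 72) ((255.0, 248.99295043945312), 41.04182434082031)
mark 187 243 266 262 279 P [519.98  74.54 106.  ] yaw 171.81032734387196
```

The head has reached its stop: the mark is at 171.8° and Tz is about 0.05–0.08. The nut is running on the thread, so I continue and watch for the bite.

Emit:
servo_tool --commands '[{"dx":0.0,"dy":0.0,"dz":0.0,"rx":0.0,"ry":6.0,"rz":0.0,"grip":20.0},{"dx":0.0,"dy":0.0,"dz":0.0,"rx":0.0,"ry":6.0,"rz":0.0,"grip":20.0},{"dx":0.0,"dy":0.0,"dz":0.0,"rx":0.0,"ry":6.0,"rz":0.0,"grip":20.0},{"dx":0.0,"dy":0.0,"dz":0.0,"rx":0.0,"ry":6.0,"rz":0.0,"grip":20.0}]'

```text
time: 21.65
ee_pos: [521.9, 75.7, 81.2]
tool_rot: [-89.9, -0.0, -84.2]
contact_force: [4.4, -1.5, -4.7]
opening: 33.4
```

```bash
python3 t.py
```

```text
T [-0.187 -1.231  0.087] F [ 4.4 -1.5 -4.7] j6 -0.3 [521.9   75.69  81.21] -3.234
```

Emit:
servo_tool --commands '[{"dx":0.0,"dy":0.0,"dz":0.0,"rx":0.0,"ry":6.0,"rz":0.0,"grip":20.0},{"dx":0.0,"dy":0.0,"dz":0.0,"rx":0.0,"ry":6.0,"rz":0.0,"grip":20.0},{"dx":0.0,"dy":0.0,"dz":0.0,"rx":0.0,"ry":6.0,"rz":0.0,"grip":20.0},{"dx":0.0,"dy":0.0,"dz":0.0,"rx":0.0,"ry":6.0,"rz":0.0,"grip":20.0}]'

```text
time: 21.98
ee_pos: [522.1, 75.5, 81.3]
tool_rot: [-89.9, 0.0, -108.2]
contact_force: [6.1, -2.2, -4.1]
opening: 33.6
```

```bash
python3 t.py
```

```text
T [-0.554 -1.499  0.13 ] F [ 6.1 -2.2 -4.1] j6 23.7 [522.13  75.55  81.28] -3.229
```

Lateral force is building up, so the bolt was gripped slightly off-axis. I'll release, rise, turn back and measure the axis again.

Emit:
servo_tool --commands '[{"dx":0.0,"dy":0.0,"dz":0.0,"rx":0.0,"ry":0.0,"rz":0.0,"grip":60.0},{"dx":0.0,"dy":0.0,"dz":0.0,"rx":0.0,"ry":0.0,"rz":0.0,"grip":60.0},{"dx":0.0,"dy":0.0,"dz":0.0,"rx":0.0,"ry":0.0,"rz":0.0,"grip":60.0},{"dx":0.0,"dy":0.0,"dz":0.0,"rx":0.0,"ry":0.0,"rz":0.0,"grip":60.0},{"dx":0.0,"dy":-0.02,"dz":0.0,"rx":0.0,"ry":0.0,"rz":0.0,"grip":60.0}]'

```text
time: 22.4
ee_pos: [519.9, 75.6, 98.1]
tool_rot: [-90.3, -0.1, -108.0]
contact_force: [-1.2, -0.3, -1.0]
opening: 55.7
```

Emit:
servo_tool --commands '[{"dx":0.0,"dy":-0.03,"dz":0.0,"rx":0.0,"ry":0.0,"rz":0.0,"grip":60.0},{"dx":0.0,"dy":-0.017,"dz":0.0,"rx":0.0,"ry":-5.0,"rz":0.0,"grip":60.0},{"dx":0.0,"dy":0.0,"dz":0.0,"rx":0.0,"ry":-7.0,"rz":0.0,"grip":60.0},{"dx":0.0,"dy":0.0,"dz":0.0,"rx":0.0,"ry":-7.0,"rz":0.0,"grip":60.0},{"dx":0.0,"dy":0.0,"dz":0.0,"rx":0.0,"ry":-7.0,"rz":0.0,"grip":60.0}]'

```text
time: 22.82
ee_pos: [521.5, 75.8, 148.7]
tool_rot: [-90.0, 0.0, -81.6]
contact_force: [0.2, 0.3, 0.2]
opening: 55.8
```

Emit:
servo_tool --commands '[{"dx":0.0,"dy":0.0,"dz":0.0,"rx":0.0,"ry":-4.0,"rz":0.0,"grip":60.0},{"dx":0.0,"dy":0.0,"dz":0.0,"rx":0.0,"ry":0.0,"rz":0.0,"grip":60.0},{"dx":0.0,"dy":0.0,"dz":0.0,"rx":0.0,"ry":0.0,"rz":0.0,"grip":60.0},{"dx":0.0,"dy":0.0,"dz":0.0,"rx":0.0,"ry":0.0,"rz":0.0,"grip":60.0}]'

```text
time: 23.15
ee_pos: [521.5, 75.8, 148.2]
tool_rot: [-90.0, 0.0, -78.2]
contact_force: [-0.2, 0.3, -0.6]
opening: 55.4
```

```bash
python3 ax.py D 105
```

```text
[521.5  75.8 148.2] [-90.01   0.   -78.22] [  5.5 -10.1 106.6   0.   83.6  -6.3] [-0.2  0.3 -0.6]
(233, 181, 51, 56) ((257.3915710449219, 208.2469940185547), 27.986703872680664)
mark 81 249 267 216 223 P [521.98  73.85 105.  ] yaw 177.79402290992928
```

Emit:
servo_tool --commands '[{"dx":0.0,"dy":0.0,"dz":0.0,"rx":0.0,"ry":-7.0,"rz":0.0,"grip":60.0},{"dx":0.0,"dy":0.0,"dz":0.0,"rx":0.0,"ry":-7.0,"rz":0.0,"grip":60.0},{"dx":0.0,"dy":0.0,"dz":0.0,"rx":0.0,"ry":-7.0,"rz":0.0,"grip":60.0},{"dx":0.0,"dy":0.0,"dz":0.0,"rx":0.0,"ry":-7.0,"rz":0.0,"grip":60.0},{"dx":0.0,"dy":0.0,"dz":0.0,"rx":0.0,"ry":-7.0,"rz":0.0,"grip":60.0}]'

```text
time: 23.62
ee_pos: [521.5, 75.8, 148.2]
tool_rot: [-90.0, 0.0, -42.8]
contact_force: [0.3, -0.4, -0.5]
opening: 55.9
```

Emit:
servo_tool --commands '[{"dx":0.0,"dy":0.0,"dz":0.0,"rx":0.0,"ry":-7.0,"rz":0.0,"grip":60.0},{"dx":0.0,"dy":0.0,"dz":0.0,"rx":0.0,"ry":-7.0,"rz":0.0,"grip":60.0},{"dx":0.0,"dy":0.0,"dz":0.0,"rx":0.0,"ry":-7.0,"rz":0.0,"grip":60.0},{"dx":0.0,"dy":0.0,"dz":0.0,"rx":0.0,"ry":-7.0,"rz":0.0,"grip":60.0},{"dx":0.0,"dy":0.0,"dz":0.0,"rx":0.0,"ry":-7.0,"rz":0.0,"grip":60.0}]'

```text
time: 24.03
ee_pos: [521.5, 75.8, 148.2]
tool_rot: [-90.0, 0.0, -7.8]
contact_force: [0.8, 0.8, -0.1]
opening: 55.8
```

Emit:
servo_tool --commands '[{"dx":0.0,"dy":0.0,"dz":0.0,"rx":0.0,"ry":-7.0,"rz":0.0,"grip":60.0},{"dx":0.0,"dy":0.0,"dz":0.0,"rx":0.0,"ry":-7.0,"rz":0.0,"grip":60.0},{"dx":0.0,"dy":0.0,"dz":0.0,"rx":0.0,"ry":-7.0,"rz":0.0,"grip":60.0},{"dx":0.0,"dy":0.0,"dz":0.0,"rx":0.0,"ry":-7.0,"rz":0.0,"grip":60.0},{"dx":0.0,"dy":0.0,"dz":0.0,"rx":0.0,"ry":-7.0,"rz":0.0,"grip":60.0}]'

```text
time: 24.45
ee_pos: [521.5, 75.8, 148.2]
tool_rot: [-90.0, 0.0, 27.2]
contact_force: [-0.3, -0.8, -0.5]
opening: 55.9
```

Emit:
servo_tool --commands '[{"dx":0.0,"dy":0.0,"dz":0.0,"rx":0.0,"ry":0.0,"rz":0.0,"grip":60.0},{"dx":0.0,"dy":0.0,"dz":0.0,"rx":0.0,"ry":0.0,"rz":0.0,"grip":60.0},{"dx":0.0,"dy":0.0,"dz":0.0,"rx":0.0,"ry":0.0,"rz":0.0,"grip":60.0}]'

```text
time: 24.7
ee_pos: [521.5, 75.8, 148.3]
tool_rot: [-90.0, -0.0, 26.6]
contact_force: [0.1, 0.1, 0.1]
opening: 55.6
```

```bash
python3 ax.py E 105
```

```text
[521.5  75.8 148.3] [-90.    -0.    26.61] [   5.5  -10.1  106.6   -0.    83.6 -111.1] [0.1 0.1 0.1]
(229, 181, 51, 57) ((254.2079620361328, 208.57965087890625), 28.506088256835938)
mark 88 248 260 212 228 P [522.06  74.12 105.  ] yaw 177.5324228723874
```

Emit:
servo_tool --commands '[{"dx":0.0,"dy":0.02,"dz":-0.0013,"rx":0.0,"ry":0.0,"rz":0.0,"grip":60.0},{"dx":0.0,"dy":0.024,"dz":0.0,"rx":0.0,"ry":0.0,"rz":0.0,"grip":60.0},{"dx":0.0,"dy":0.016,"dz":0.0,"rx":0.0,"ry":0.0,"rz":0.0,"grip":60.0},{"dx":0.0,"dy":0.005,"dz":0.0,"rx":0.0,"ry":0.0,"rz":0.0,"grip":60.0},{"dx":0.0,"dy":0.002,"dz":0.0,"rx":0.0,"ry":0.0,"rz":0.0,"grip":60.0}]'

```text
time: 25.17
ee_pos: [521.7, 74.6, 80.4]
tool_rot: [-90.0, 0.1, 26.8]
contact_force: [0.3, -0.3, -0.5]
opening: 55.7
```

Emit:
servo_tool --commands '[{"dx":0.0,"dy":0.0,"dz":0.0,"rx":0.0,"ry":0.0,"rz":0.0,"grip":60.0},{"dx":0.0,"dy":0.0,"dz":0.0,"rx":0.0,"ry":0.0,"rz":0.0,"grip":60.0},{"dx":0.0,"dy":0.0,"dz":0.0,"rx":0.0,"ry":0.0,"rz":0.0,"grip":60.0},{"dx":0.0,"dy":0.0,"dz":0.0,"rx":0.0,"ry":0.0,"rz":0.0,"grip":60.0}]'

```text
time: 25.5
ee_pos: [522.5, 74.6, 82.2]
tool_rot: [-90.0, -0.1, 26.9]
contact_force: [-0.3, 1.0, 0.1]
opening: 55.8
```

Emit:
servo_tool --commands '[{"dx":0.0,"dy":0.0,"dz":0.0,"rx":0.0,"ry":0.0,"rz":0.0,"grip":20.0},{"dx":0.0,"dy":0.0,"dz":0.0,"rx":0.0,"ry":0.0,"rz":0.0,"grip":20.0},{"dx":0.0,"dy":0.0,"dz":0.0,"rx":0.0,"ry":0.0,"rz":0.0,"grip":20.0},{"dx":0.0,"dy":0.0,"dz":0.0,"rx":0.0,"ry":0.0,"rz":0.0,"grip":20.0},{"dx":0.0,"dy":0.0,"dz":0.0,"rx":0.0,"ry":0.0,"rz":0.0,"grip":20.0}]' --newtons 15

```text
time: 25.92
ee_pos: [522.1, 74.6, 81.3]
tool_rot: [-90.0, -0.0, 26.9]
contact_force: [-1.0, 0.8, 0.4]
opening: 34.0
```

```bash
python3 t.py
```

```text
T [ 0.124  0.107 -0.027] F [-1.   0.8  0.4] j6 -111.5 [522.12  74.64  81.35] 0.001
```

Emit:
servo_tool --commands '[{"dx":0.0,"dy":0.0,"dz":0.0,"rx":0.0,"ry":4.0,"rz":0.0,"grip":20.0},{"dx":0.0,"dy":0.0,"dz":0.0,"rx":0.0,"ry":6.0,"rz":0.0,"grip":20.0},{"dx":0.0,"dy":0.0,"dz":0.0,"rx":0.0,"ry":5.0,"rz":0.0,"grip":20.0}]'

```text
time: 26.17
ee_pos: [522.1, 74.6, 81.3]
tool_rot: [-90.0, -0.0, 11.6]
contact_force: [-0.7, 0.3, -0.1]
opening: 33.5
```

```bash
python3 t.py
```

```text
T [ 0.116 -0.065  0.104] F [-0.7  0.3 -0.1] j6 -96.2 [522.12  74.64  81.26] -2.471
```

Emit:
servo_tool --commands '[{"dx":0.0,"dy":0.0,"dz":0.0,"rx":0.0,"ry":5.0,"rz":0.0,"grip":20.0},{"dx":0.0,"dy":0.0,"dz":0.0,"rx":0.0,"ry":5.0,"rz":0.0,"grip":20.0},{"dx":0.0,"dy":0.0,"dz":0.0,"rx":0.0,"ry":5.0,"rz":0.0,"grip":20.0}]'

```text
time: 26.42
ee_pos: [522.1, 74.7, 81.1]
tool_rot: [-90.0, 0.0, -3.4]
contact_force: [1.1, 1.0, -1.2]
opening: 33.2
```

```bash
python3 t.py
```

```text
T [ 0.251 -0.069  0.093] F [ 1.1  1.  -1.2] j6 -81.3 [522.06  74.7   81.15] -2.674
```

Emit:
servo_tool --commands '[{"dx":0.0,"dy":0.0,"dz":0.0,"rx":0.0,"ry":5.0,"rz":0.0,"grip":20.0},{"dx":0.0,"dy":0.0,"dz":0.0,"rx":0.0,"ry":5.0,"rz":0.0,"grip":20.0},{"dx":0.0,"dy":0.0,"dz":0.0,"rx":0.0,"ry":5.0,"rz":0.0,"grip":20.0}]'

```text
time: 26.67
ee_pos: [522.0, 74.7, 81.1]
tool_rot: [-90.0, 0.0, -18.4]
contact_force: [0.6, 1.6, -1.3]
opening: 33.6
```

```bash
python3 t.py
```

```text
T [ 0.216 -0.155  0.076] F [ 0.6  1.6 -1.3] j6 -66.3 [522.05  74.7   81.09] -2.669
```

Emit:
servo_tool --commands '[{"dx":0.0,"dy":0.0,"dz":0.0,"rx":0.0,"ry":5.0,"rz":0.0,"grip":20.0},{"dx":0.0,"dy":0.0,"dz":0.0,"rx":0.0,"ry":5.0,"rz":0.0,"grip":20.0}]'

```text
time: 26.83
ee_pos: [522.1, 74.7, 81.1]
tool_rot: [-90.0, 0.0, -28.4]
contact_force: [1.1, 1.6, -1.4]
opening: 33.6
```

```bash
python3 t.py
```

```text
T [ 0.24  -0.188  0.112] F [ 1.1  1.6 -1.4] j6 -56.3 [522.09  74.7   81.07] -2.669
```

Emit:
servo_tool --commands '[{"dx":0.0,"dy":0.0,"dz":0.0,"rx":0.0,"ry":5.0,"rz":0.0,"grip":20.0},{"dx":0.0,"dy":0.0,"dz":0.0,"rx":0.0,"ry":5.0,"rz":0.0,"grip":20.0}]'

```text
time: 27.0
ee_pos: [522.1, 74.7, 81.1]
tool_rot: [-90.0, 0.0, -38.3]
contact_force: [1.9, 1.7, -1.6]
opening: 33.5
```

```bash
python3 t.py
```

```text
T [ 0.146 -0.254  0.076] F [ 1.9  1.7 -1.6] j6 -46.3 [522.11  74.73  81.08] -2.67
```

Emit:
servo_tool --commands '[{"dx":0.0,"dy":0.0,"dz":0.0,"rx":0.0,"ry":5.0,"rz":0.0,"grip":20.0},{"dx":0.0,"dy":0.0,"dz":0.0,"rx":0.0,"ry":5.0,"rz":0.0,"grip":20.0}]'

```text
time: 27.17
ee_pos: [522.1, 74.7, 81.1]
tool_rot: [-90.0, 0.0, -48.4]
contact_force: [1.7, -1.0, -2.8]
opening: 33.6
```

```bash
python3 t.py
```

```text
T [ 0.123 -0.342  0.064] F [ 1.7 -1.  -2.8] j6 -36.3 [522.12  74.68  81.07] -2.676
```

Emit:
servo_tool --commands '[{"dx":0.0,"dy":0.0,"dz":0.0,"rx":0.0,"ry":5.0,"rz":0.0,"grip":20.0}]'

```text
time: 27.25
ee_pos: [522.2, 74.6, 81.1]
tool_rot: [-90.0, -0.0, -53.4]
contact_force: [1.2, -0.1, -2.4]
opening: 33.6
```

```bash
python3 t.py
```

```text
T [ 0.094 -0.362  0.095] F [ 1.2 -0.1 -2.4] j6 -31.3 [522.17  74.64  81.08] -2.672
```

Emit:
servo_tool --commands '[{"dx":0.0,"dy":0.0,"dz":0.0,"rx":0.0,"ry":5.0,"rz":0.0,"grip":20.0}]'

```text
time: 27.33
ee_pos: [522.2, 74.6, 81.1]
tool_rot: [-90.0, -0.0, -58.4]
contact_force: [1.5, -0.5, -2.5]
opening: 33.7
```

```bash
python3 t.py
```

```text
T [-0.008 -0.436  0.09 ] F [ 1.5 -0.5 -2.5] j6 -26.3 [522.19  74.62  81.1 ] -2.669
```

Emit:
servo_tool --commands '[{"dx":0.0,"dy":0.0,"dz":0.0,"rx":0.0,"ry":5.0,"rz":0.0,"grip":20.0}]'

```text
time: 27.42
ee_pos: [522.2, 74.6, 81.1]
tool_rot: [-90.0, -0.0, -63.4]
contact_force: [1.4, -0.9, -2.1]
opening: 33.6
```

```bash
python3 t.py
```

```text
T [ 0.007 -0.441  0.124] F [ 1.4 -0.9 -2.1] j6 -21.3 [522.22  74.62  81.12] -2.669
```

Emit:
servo_tool --commands '[{"dx":0.0,"dy":0.0,"dz":0.0,"rx":0.0,"ry":5.0,"rz":0.0,"grip":20.0}]'

```text
time: 27.5
ee_pos: [522.2, 74.6, 81.1]
tool_rot: [-90.0, -0.0, -68.4]
contact_force: [2.8, -0.2, -3.4]
opening: 33.4
```

```bash
python3 t.py
```

```text
T [-0.06  -0.503  0.154] F [ 2.8 -0.2 -3.4] j6 -16.3 [522.25  74.58  81.1 ] -2.669
```

Emit:
servo_tool --commands '[{"dx":0.0,"dy":0.0,"dz":0.0,"rx":0.0,"ry":5.0,"rz":0.0,"grip":20.0}]'

```text
time: 27.58
ee_pos: [522.3, 74.6, 81.1]
tool_rot: [-90.0, -0.0, -73.4]
contact_force: [3.0, -0.2, -2.5]
opening: 33.7
```

```bash
python3 t.py
```

```text
T [-0.092 -0.556  0.135] F [ 3.  -0.2 -2.5] j6 -11.3 [522.28  74.57  81.12] -2.668
```

Emit:
servo_tool --commands '[{"dx":0.0,"dy":0.0,"dz":0.0,"rx":0.0,"ry":5.0,"rz":0.0,"grip":20.0}]'

```text
time: 27.67
ee_pos: [522.3, 74.6, 81.1]
tool_rot: [-90.0, -0.0, -78.4]
contact_force: [2.7, -0.4, -2.7]
opening: 33.6
```

```bash
python3 t.py
```

```text
T [-0.109 -0.657  0.09 ] F [ 2.7 -0.4 -2.7] j6 -6.3 [522.29  74.56  81.1 ] -2.667
```

Emit:
servo_tool --commands '[{"dx":0.0,"dy":0.0,"dz":0.0,"rx":0.0,"ry":5.0,"rz":0.0,"grip":20.0}]'

```text
time: 27.75
ee_pos: [522.4, 74.5, 81.1]
tool_rot: [-90.0, -0.0, -83.4]
contact_force: [3.0, 0.4, -1.4]
opening: 33.3
```

```bash
python3 t.py
```

```text
T [-0.12  -0.744  0.112] F [ 3.   0.4 -1.4] j6 -1.3 [522.35  74.53  81.14] -2.667
```

Emit:
servo_tool --commands '[{"dx":0.0,"dy":0.0,"dz":0.0,"rx":0.0,"ry":5.0,"rz":0.0,"grip":20.0}]'

```text
time: 27.83
ee_pos: [522.4, 74.5, 81.2]
tool_rot: [-90.0, -0.0, -88.4]
contact_force: [3.7, -0.6, -2.8]
opening: 34.0
```

```bash
python3 t.py
```

```text
T [-0.177 -0.733  0.078] F [ 3.7 -0.6 -2.8] j6 3.7 [522.39  74.5   81.16] -2.668
```

Emit:
servo_tool --commands '[{"dx":0.0,"dy":0.0,"dz":0.0,"rx":0.0,"ry":5.0,"rz":0.0,"grip":20.0}]'

```text
time: 27.92
ee_pos: [522.4, 74.5, 81.1]
tool_rot: [-89.9, -0.0, -93.4]
contact_force: [4.4, -1.3, -4.7]
opening: 33.9
```

```bash
python3 t.py
```

```text
T [-0.244 -0.975  0.135] F [ 4.4 -1.3 -4.7] j6 8.7 [522.43  74.5   81.13] -2.658
```

Emit:
servo_tool --commands '[{"dx":0.0,"dy":0.0,"dz":0.0,"rx":0.0,"ry":5.0,"rz":0.0,"grip":20.0}]'

```text
time: 28.0
ee_pos: [522.4, 74.5, 81.0]
tool_rot: [-89.9, -0.0, -98.4]
contact_force: [5.1, -0.1, -5.2]
opening: 33.7
```

```bash
python3 t.py
```

```text
T [-0.221 -1.194  0.067] F [ 5.1 -0.1 -5.2] j6 13.7 [522.43  74.5   81.01] -2.645
```

Emit:
servo_tool --commands '[{"dx":0.0,"dy":0.0,"dz":0.0,"rx":0.0,"ry":5.0,"rz":0.0,"grip":20.0}]'

```text
time: 28.08
ee_pos: [522.5, 74.5, 81.0]
tool_rot: [-89.9, -0.0, -103.4]
contact_force: [6.4, -0.5, -7.3]
opening: 33.4
```

```bash
python3 t.py; python3 ax.py F 109
```

```text
T [-0.265 -1.318  0.079] F [ 6.4 -0.5 -7.3] j6 18.7 [522.49  74.48  80.97] -2.632
[522.5  74.5  81. ] [ -89.94   -0.   -103.35] [  5.4  -7.3 110.5  -0.   76.7  18.7] [ 6.4 -0.5 -7.3]
(219, 207, 73, 74) ((255.5, 248.29452514648438), 41.32184982299805)
mark 101 241 268 276 279 P [521.31  72.42 109.  ] yaw 168.20625436062147
```

Fz has been falling steadily since j6≈4°, a bite at about 197° of thread. That fits the limit of 203° set by the nut's 59.8 mm maximum height. About 15° past the bite now, I'll release to relieve the side load, re-centre, and then add the rest.

Emit:
servo_tool --commands '[{"dx":0.0,"dy":0.0,"dz":0.0,"rx":0.0,"ry":0.0,"rz":0.0,"grip":60.0},{"dx":0.0,"dy":0.0,"dz":0.0,"rx":0.0,"ry":0.0,"rz":0.0,"grip":60.0},{"dx":0.0,"dy":0.0,"dz":0.0,"rx":0.0,"ry":0.0,"rz":0.0,"grip":60.0},{"dx":0.0,"dy":0.0,"dz":0.0,"rx":0.0,"ry":0.0,"rz":0.0,"grip":60.0},{"dx":0.0,"dy":-0.02,"dz":0.0,"rx":0.0,"ry":0.0,"rz":0.0,"grip":60.0}]'

```text
time: 28.55
ee_pos: [520.5, 74.5, 98.2]
tool_rot: [-90.3, -0.1, -103.1]
contact_force: [-0.5, 0.2, -0.4]
opening: 55.4
```

Emit:
servo_tool --commands '[{"dx":0.0,"dy":-0.03,"dz":0.0,"rx":0.0,"ry":0.0,"rz":0.0,"grip":60.0},{"dx":0.0,"dy":-0.017,"dz":0.0,"rx":0.0,"ry":-5.0,"rz":0.0,"grip":60.0},{"dx":0.0,"dy":0.0,"dz":0.0,"rx":0.0,"ry":-7.0,"rz":0.0,"grip":60.0},{"dx":0.0,"dy":0.0,"dz":0.0,"rx":0.0,"ry":-7.0,"rz":0.0,"grip":60.0},{"dx":0.0,"dy":0.0,"dz":0.0,"rx":0.0,"ry":-7.0,"rz":0.0,"grip":60.0}]'

```text
time: 28.97
ee_pos: [522.2, 74.7, 148.7]
tool_rot: [-90.0, -0.0, -76.7]
contact_force: [0.2, -0.3, 0.1]
opening: 55.6
```

Emit:
servo_tool --commands '[{"dx":0.0,"dy":0.0,"dz":0.0,"rx":0.0,"ry":-4.0,"rz":0.0,"grip":60.0},{"dx":0.0,"dy":0.0,"dz":0.0,"rx":0.0,"ry":0.0,"rz":0.0,"grip":60.0},{"dx":0.0,"dy":0.0,"dz":0.0,"rx":0.0,"ry":0.0,"rz":0.0,"grip":60.0},{"dx":0.0,"dy":0.0,"dz":0.0,"rx":0.0,"ry":0.0,"rz":0.0,"grip":60.0}]'

```text
time: 29.3
ee_pos: [522.1, 74.6, 148.2]
tool_rot: [-90.0, 0.0, -73.3]
contact_force: [0.2, -0.4, -0.4]
opening: 55.8
```

```bash
python3 ax.py G 109; python3 - <<'E'
from h import *
import pickle
c=pickle.load(open('G.pkl','rb')); print('if z105',onz(c,(258,219),105)-onz(c,(258,219),109))
# nut top/shank-end height by triangulation with the scene camera
s=capture('scene'); cv2.imwrite('pics/sG.png',s); cs=get_calibration('scene')
for z in (105,109): print(proj(cs,[522,74.5,z]))
m=hsv(s,(18,60,100),(38,255,255)); 
print([(cen(b).round(1),cv2.contourArea(b)) for b in blobs(m,2) if 250<cen(b)[0]<310 and 140<cen(b)[1]<215])
E
```

```text
[522.1  74.6 148.2] [-90.     0.   -73.26] [  5.4 -10.1 106.5   0.   83.5 -11.4] [ 0.2 -0.4 -0.4]
(230, 181, 51, 56) ((255.87704467773438, 208.7655792236328), 27.914329528808594)
mark 81 246 262 217 227 P [520.44  71.84 109.  ] yaw 170.1279794146088
if z105 [ 0.4378694  -1.35086663 -4.        ]
[287.94894747 168.23235357]
[287.98495233 167.10723893]
[(array([288., 167.]), 3.0)]
```

```bash
python3 - <<'E'
from h import *; import pickle
for n in 'ABDEG':
    c=pickle.load(open(n+'.pkl','rb')); im=cv2.imread(f'pics/{n}.png')
    m=hsv(im,(4,130,60),(22,255,255)); m[290:]=0; m[:,:180]=0; m[:,340:]=0
    x=cv2.convexHull(blobs(m,300)[0]).reshape(-1,2).astype(float)
    # disc = lower outline: hull points below widest row; fit circle in world on plane z=93
    yb=x[:,1].max(); Q=np.array([onz(c,p,93)[:2] for p in x if p[1]>yb-25])
    A=np.c_[2*Q,np.ones(len(Q))]; s=np.linalg.lstsq(A,(Q**2).sum(1),rcond=None)[0]; r=np.sqrt(s[2]+s[0]**2+s[1]**2)
    ys=hsv(im,(20,110,90),(35,255,255)); k=np.zeros_like(ys); cv2.drawContours(k,[x.astype(np.int32)],-1,255,-1); yy,xx=np.nonzero(ys&k)
    print(n,len(Q),'nut',s[:2].round(2),'r',r.round(2),'end px',xx.mean().round(1),yy.mean().round(1))
im=cv2.imread('pics/G.png'); s=cv2.imread('pics/sG.png')
cv2.imwrite('pics/Gc.png',np.hstack([cv2.resize(im[130:290,170:330],(400,400),interpolation=cv2.INTER_CUBIC),cv2.resize(s[140:220,245:325],(400,400),interpolation=cv2.INTER_CUBIC)]))
E
```

```text
A 14 nut [520.96  75.87] r 16.37 end px 256.2 215.3
B 13 nut [520.84  75.06] r 16.55 end px 255.0 217.3
D 14 nut [522.03  74.16] r 16.13 end px 257.7 219.5
E 15 nut [521.43  73.86] r 16.61 end px 254.2 220.3
G 13 nut [521.02  72.26] r 16.07 end px 253.8 222.2
```

View pics/Gc.png

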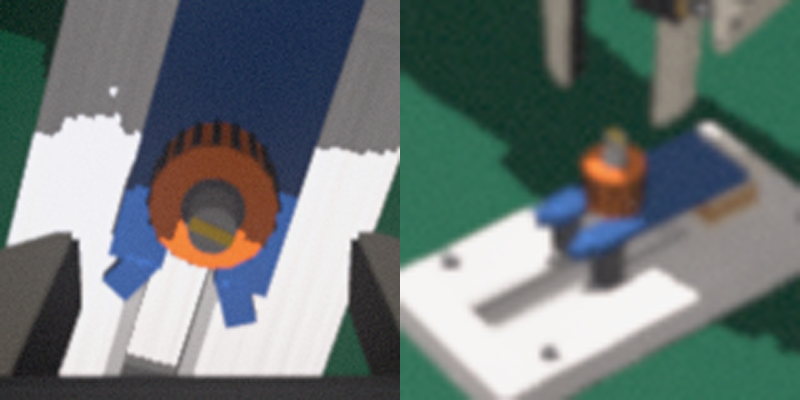

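Last view: the nut is at the fork's closed end area, the bolt is upright and the mark is across. By my fit, though, the nut has crept to y≈72.3 against about 75.5 at home. I'll re-grip with the jaws along the slot, which nudges it about 2 mm back home, and then finish the turn.

Emit:
servo_tool --commands '[{"dx":0.0,"dy":0.0,"dz":0.0,"rx":0.0,"ry":-7.0,"rz":0.0,"grip":60.0},{"dx":0.0,"dy":0.0,"dz":0.0,"rx":0.0,"ry":-7.0,"rz":0.0,"grip":60.0},{"dx":0.0,"dy":0.0,"dz":0.0,"rx":0.0,"ry":-7.0,"rz":0.0,"grip":60.0},{"dx":0.0,"dy":0.0,"dz":0.0,"rx":0.0,"ry":-7.0,"rz":0.0,"grip":60.0},{"dx":0.0,"dy":0.0,"dz":0.0,"rx":0.0,"ry":-7.0,"rz":0.0,"grip":60.0}]'

```text
time: 29.82
ee_pos: [522.1, 74.6, 148.2]
tool_rot: [-90.0, -0.0, -37.8]
contact_force: [-0.6, -0.2, 0.6]
opening: 56.1
```

Emit:
servo_tool --commands '[{"dx":0.0,"dy":0.0,"dz":0.0,"rx":0.0,"ry":-7.0,"rz":0.0,"grip":60.0},{"dx":0.0,"dy":0.0,"dz":0.0,"rx":0.0,"ry":-7.0,"rz":0.0,"grip":60.0},{"dx":0.0,"dy":0.0,"dz":0.0,"rx":0.0,"ry":-7.0,"rz":0.0,"grip":60.0},{"dx":0.0,"dy":0.0,"dz":0.0,"rx":0.0,"ry":-7.0,"rz":0.0,"grip":60.0},{"dx":0.0,"dy":0.0,"dz":0.0,"rx":0.0,"ry":-7.0,"rz":0.0,"grip":60.0}]'

```text
time: 30.23
ee_pos: [522.1, 74.6, 148.3]
tool_rot: [-90.0, 0.0, -2.8]
contact_force: [0.4, -0.4, -1.0]
opening: 55.8
```

Emit:
servo_tool --commands '[{"dx":0.0,"dy":0.0,"dz":0.0,"rx":0.0,"ry":-7.0,"rz":0.0,"grip":60.0},{"dx":0.0,"dy":0.0,"dz":0.0,"rx":0.0,"ry":-6.0,"rz":0.0,"grip":60.0},{"dx":-0.001,"dy":0.02,"dz":0.0,"rx":0.0,"ry":0.0,"rz":0.0,"grip":60.0},{"dx":0.0,"dy":0.024,"dz":0.0,"rx":0.0,"ry":0.0,"rz":0.0,"grip":60.0},{"dx":0.0,"dy":0.015,"dz":0.0,"rx":0.0,"ry":0.0,"rz":0.0,"grip":60.0}]'

```text
time: 30.65
ee_pos: [520.6, 74.4, 87.5]
tool_rot: [-90.0, 0.1, 9.8]
contact_force: [-0.0, 0.2, -0.1]
opening: 55.4
```

Emit:
servo_tool --commands '[{"dx":0.0,"dy":0.006,"dz":0.0,"rx":0.0,"ry":0.0,"rz":0.0,"grip":60.0},{"dx":0.0,"dy":0.001,"dz":0.0,"rx":0.0,"ry":0.0,"rz":0.0,"grip":60.0},{"dx":0.0,"dy":0.0,"dz":0.0,"rx":0.0,"ry":0.0,"rz":0.0,"grip":60.0},{"dx":0.0,"dy":0.0,"dz":0.0,"rx":0.0,"ry":0.0,"rz":0.0,"grip":60.0},{"dx":0.0,"dy":0.0,"dz":0.0,"rx":0.0,"ry":0.0,"rz":0.0,"grip":60.0}]'

```text
time: 31.07
ee_pos: [521.7, 74.5, 83.4]
tool_rot: [-90.0, -0.1, 9.9]
contact_force: [-0.2, -0.0, -0.6]
opening: 55.7
```

Emit:
servo_tool --commands '[{"dx":0.0,"dy":0.0,"dz":0.0,"rx":0.0,"ry":0.0,"rz":0.0,"grip":20.0},{"dx":0.0,"dy":0.0,"dz":0.0,"rx":0.0,"ry":0.0,"rz":0.0,"grip":20.0},{"dx":0.0,"dy":0.0,"dz":0.0,"rx":0.0,"ry":0.0,"rz":0.0,"grip":20.0},{"dx":0.0,"dy":0.0,"dz":0.0,"rx":0.0,"ry":0.0,"rz":0.0,"grip":20.0},{"dx":0.0,"dy":0.0,"dz":0.0,"rx":0.0,"ry":0.0,"rz":0.0,"grip":20.0}]' --newtons 20

```text
time: 31.48
ee_pos: [521.4, 74.2, 82.6]
tool_rot: [-90.0, -0.0, 9.9]
contact_force: [0.9, -2.8, 1.7]
opening: 33.4
```

```bash
python3 t.py
```

```text
T [-0.572 -0.29   0.038] F [ 0.9 -2.8  1.7] j6 -94.5 [521.4   74.19  82.62] 0.049
```

Emit:
servo_tool --commands '[{"dx":0.0,"dy":0.0,"dz":0.0008,"rx":0.0,"ry":0.0,"rz":0.0,"grip":20.0},{"dx":0.0,"dy":0.0,"dz":0.0,"rx":0.0,"ry":4.0,"rz":0.0,"grip":20.0},{"dx":0.0,"dy":0.0,"dz":0.0,"rx":0.0,"ry":0.0,"rz":0.0,"grip":20.0}]' --newtons 30

```text
time: 31.73
ee_pos: [521.4, 74.6, 82.5]
tool_rot: [-90.1, -0.1, 5.6]
contact_force: [3.3, -5.8, 1.3]
opening: 33.5
```

```bash
python3 t.py
```

```text
T [-1.242 -0.565  0.055] F [ 3.3 -5.8  1.3] j6 -90.2 [521.38  74.59  82.55] 1.598
```

Emit:
servo_tool --commands '[{"dx":0.0,"dy":0.0,"dz":0.0,"rx":0.0,"ry":4.0,"rz":0.0,"grip":20.0},{"dx":0.0,"dy":0.0,"dz":0.0,"rx":0.0,"ry":4.0,"rz":0.0,"grip":20.0}]'

```text
time: 31.9
ee_pos: [521.3, 74.7, 82.4]
tool_rot: [-90.1, -0.1, -2.3]
contact_force: [4.0, -5.8, -0.3]
opening: 33.4
```

```bash
python3 t.py
```

```text
T [-1.045 -0.628  0.166] F [ 4.  -5.8 -0.3] j6 -82.3 [521.34  74.69  82.42] -2.485
```

Emit:
servo_tool --commands '[{"dx":0.0,"dy":0.0,"dz":0.0,"rx":0.0,"ry":5.0,"rz":0.0,"grip":20.0},{"dx":0.0,"dy":0.0,"dz":0.0,"rx":0.0,"ry":0.0,"rz":0.0,"grip":20.0}]'

```text
time: 32.07
ee_pos: [521.3, 74.7, 82.3]
tool_rot: [-90.0, -0.1, -7.5]
contact_force: [4.6, -5.0, -0.8]
opening: 33.5
```

```bash
python3 t.py
```

```text
T [-0.967 -0.843  0.001] F [ 4.6 -5.  -0.8] j6 -77.1 [521.33  74.73  82.31] 2.4
```

Emit:
servo_tool --commands '[{"dx":0.0,"dy":0.0,"dz":0.0,"rx":0.0,"ry":1.0,"rz":0.0,"grip":20.0},{"dx":0.0,"dy":0.0,"dz":0.0,"rx":0.0,"ry":0.0,"rz":0.0,"grip":20.0}]'

```text
time: 32.23
ee_pos: [521.3, 74.7, 82.3]
tool_rot: [-90.1, -0.1, -8.2]
contact_force: [5.1, -5.2, -1.8]
opening: 33.2
```

```bash
python3 t.py; python3 ax.py H 109
```

```text
T [-0.974 -0.736  0.185] F [ 5.1 -5.2 -1.8] j6 -76.4 [521.34  74.74  82.32] 0.579
[521.3  74.7  82.3] [-9.005e+01 -6.000e-02 -8.180e+00] [ 5.400e+00 -7.500e+00  1.106e+02 -1.000e-01  7.690e+01 -7.640e+01] [ 5.1 -5.2 -1.8]
(220, 207, 72, 73) ((255.5, 246.77777099609375), 40.478759765625)
mark 126 253 260 263 279 P [518.96  74.06 109.  ] yaw 169.16053821161768
```

About 18° added, so roughly 27–34° past the bite. Tz in motion rose from about 0.095 to about 0.18 N m, as 17–20 N of clamping should give. I'll release, retreat and check.

Emit:
servo_tool --commands '[{"dx":0.0,"dy":0.0,"dz":0.0,"rx":0.0,"ry":0.0,"rz":0.0,"grip":60.0},{"dx":0.0,"dy":0.0,"dz":0.0,"rx":0.0,"ry":0.0,"rz":0.0,"grip":60.0},{"dx":0.0,"dy":0.0,"dz":0.0,"rx":0.0,"ry":0.0,"rz":0.0,"grip":60.0},{"dx":0.0,"dy":0.0,"dz":0.0,"rx":0.0,"ry":0.0,"rz":0.0,"grip":60.0},{"dx":0.0,"dy":-0.02,"dz":0.0,"rx":0.0,"ry":0.0,"rz":0.0,"grip":60.0}]'

```text
time: 32.7
ee_pos: [519.3, 75.2, 99.0]
tool_rot: [-90.1, 0.3, -8.1]
contact_force: [-1.1, -0.2, -0.5]
opening: 55.1
```

Emit:
servo_tool --commands '[{"dx":0.0,"dy":-0.03,"dz":0.0,"rx":0.0,"ry":0.0,"rz":0.0,"grip":60.0},{"dx":0.0,"dy":-0.016,"dz":0.0,"rx":0.0,"ry":0.0,"rz":0.0,"grip":60.0},{"dx":0.0,"dy":0.0,"dz":0.0,"rx":0.0,"ry":0.0,"rz":0.0,"grip":60.0},{"dx":0.0,"dy":0.0,"dz":0.0,"rx":0.0,"ry":0.0,"rz":0.0,"grip":60.0},{"dx":0.0,"dy":0.0,"dz":0.0,"rx":0.0,"ry":0.0,"rz":0.0,"grip":60.0}]'

```text
time: 33.12
ee_pos: [520.6, 75.3, 147.2]
tool_rot: [-90.0, 0.1, -8.1]
contact_force: [0.5, 1.2, -0.8]
opening: 56.1
```

```bash
cat > nut.py <<'E'
from h import *; import pickle,sys
for n in sys.argv[1]:
    c=pickle.load(open(n+'.pkl','rb')); im=cv2.imread(f'pics/{n}.png')
    m=hsv(im,(4,130,60),(22,255,255)); m[290:]=0; m[:,:180]=0; m[:,340:]=0
    x=cv2.convexHull(blobs(m,300)[0]).reshape(-1,2).astype(float)
    yb=x[:,1].max(); Q=np.array([onz(c,p,93)[:2] for p in x if p[1]>yb-25])
    s=np.linalg.lstsq(np.c_[2*Q,np.ones(len(Q))],(Q**2).sum(1),rcond=None)[0]; print(n,'nut',s[:2].round(2),'r',np.sqrt(s[2]+s[0]**2+s[1]**2).round(2))
E
python3 ax.py I 109; python3 nut.py EGI
```

```text
[520.6  75.3 147.2] [-9.001e+01  6.000e-02 -8.110e+00] [  5.4 -10.2 106.7   0.   83.5 -76.4] [ 0.5  1.2 -0.8]
(230, 182, 51, 56) ((255.13560485839844, 209.29710388183594), 27.978260040283203)
mark 91 254 258 214 232 P [520.85  73.87 109.  ] yaw 172.30728501052135
E nut [521.43  73.86] r 16.61
G nut [521.02  72.26] r 16.07
I nut [520.13  73.52] r 16.45
```

Emit:
servo_tool --commands '[{"dx":0.0,"dy":-0.03,"dz":0.0,"rx":0.0,"ry":0.0,"rz":0.0,"grip":60.0},{"dx":0.0,"dy":-0.02,"dz":0.0,"rx":0.0,"ry":0.0,"rz":0.0,"grip":60.0},{"dx":0.0,"dy":0.0,"dz":0.0,"rx":0.0,"ry":0.0,"rz":0.0,"grip":60.0},{"dx":0.0,"dy":0.0,"dz":0.0,"rx":0.0,"ry":0.0,"rz":0.0,"grip":60.0},{"dx":0.0,"dy":0.0,"dz":0.0,"rx":0.0,"ry":0.0,"rz":0.0,"grip":60.0}]'

```text
time: 33.58
ee_pos: [520.6, 75.2, 196.8]
tool_rot: [-90.0, 0.1, -8.1]
contact_force: [-0.3, 0.2, -0.2]
opening: 56.0
```

```bash
python3 -c "
from cell import job; print(job.job_done())"
```

```text
the job is handed in; nothing more can be done
None
```

I put the orange-knobbed T-bolt in the slot, slid it home in the fork and tightened it, and handed the job in at about 34 s. No verdict was reported. I never measured the clamping force directly; I inferred it from how far I turned after the bite and from the rise in torque.

**What I did**
- **Slide home:** I slid the bolt until I felt about 5.5 N against the fork's end. I then lowered it until the nut rested on the strap.
- **Turn and bite:** I turned the knob clockwise. The head stopped square, and the nut bit after about 197° of thread.
- **Tightening:** I stopped an estimated 27–34° after the bite. I had to let go and re-grip twice because the grip was slightly off the bolt's axis and side load was building up.

**Last checks (wrist camera, after letting go)**
- **Head angle:** it is about 8° off square, against a limit of 15°.
- **Position:** the bolt is upright, about 2 mm short of the fork's end and about 1.7 mm to one side of the slot's centre line.
- **Gripper:** it is open, clear and 90 mm above the bolt, with the force reading near zero.

**What is less certain**
- **Clamping force:** my estimate is 17–21 N. The torque readings were noisy. A rougher estimate, from the height where the nut first touched the strap, could put it as high as about 31 N, just over the 30 N limit.
- **Creep:** the bolt crept about 3 mm back along the slot during the turn. I nudged it about 1.5 mm back towards home before the final tightening.
- **Other things:** I did not look again at the other loose things at the end. No contact with them was noticed.

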